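# Pellet sample from the carousel into the sample tube

## Task

The cup with the five ore pellets is somewhere under the hood of the sample carousel: turn the carousel by its hub arms until that cup stands in the middle of the hood's opening, then lift it out and tip all five pellets through the funnel into the tube below it. Stand the empty cup back upright in its own pocket, and do not tip over or displace anything else.

Things in the scene. Friction and masses are not known exactly. Their poses are not given: they have to be found in the camera images.
- carousel_base: Hand-turned sample carousel: grey drum 348 mm across, 30 mm high, fixed to the bench, with a fixed clear dust hood over it, 340 mm across, its flat top 134 to 138 mm over the bench. A 92 mm hole in the hood's centre lets the hub through. Origin: centre of the drum's underside, z up, -x towards the hood's opening.
- opening (a point): Fixed point in the middle of the hood's opening, 115 mm from the carousel's axis, 42 mm over the bench: where a pocket's centre is when it faces the opening. The opening is a sector of 43 deg to each side of the drum's -x direction (roughly towards the robot), with neither top nor side wall; elsewhere the hood shuts the pockets in.
- hub_top (a point): Top centre of the turning hub, on the vertical axis, 172 mm over the bench; its axes turn with the plate. Black cap of 48 mm with three horizontal steel arms, 12 mm thick, their axes 160 mm over the bench (16 mm clear above the hood), pointing along this point's own +x and 120 deg to either side; each ends in a ball of 20 mm centred 62 mm from the axis.
- rotor (a joint): Turn of the plate and hub since the start, rad, counter-clockwise from above positive; 0 at the start whatever the pocket's place. Pushing a hub arm sideways (about 4 N at 50 mm from the axis) turns the plate with its six pockets either way, without end stops or clicks; it stays where it is left.
- pocket (a point): Centre of the sample cup's own pocket, on the turning plate's top face (42 mm over the bench), 115 mm from the axis, opposite to the hub arm along hub_top's +x; it turns with the plate. Six such pockets stand 60 deg apart, each a black collar 8 mm high, 54 mm inside and 62 mm outside, on a plate of 314 mm.
- sample_cup: Plain steel cup, 75 mm high, open at the top, tapering from 62 mm outside at the rim to 44 mm at the foot, wall 2.5 mm, about 90 g; stands in its pocket (rim 117 mm over the bench), and holds the five pellets. Two cups of the same make, but empty, stand in other pockets. Origin: centre of its underside, z up to the mouth.
- pellet1: Dark ore pellet, nearly round, 16 to 17 mm across, 10 g; origin at its centre. Five alike lie loose on the floor of the sample cup.
- pellet2: As pellet1.
- pellet3: As pellet1.
- pellet4: As pellet1.
- pellet5: As pellet1.
- stand: Fixed filling stand: dark base plate 180 x 130 x 12 mm, from 65 mm on the -x side to 115 mm on the +x side of the origin; a steel rod 12 mm thick at x = +95 mm, up to 282 mm over the bench, whose clamp and ring (165 mm over the bench) hold the funnel. Origin: on the underside, straight below the funnel's axis; z up.
- funnel_mouth (a point): Centre of the funnel's mouth, at the height of its rim, 190 mm over the bench. Steel funnel fixed to the stand: mouth 130 mm outside, 45 deg cone, spout 38 mm outside and 34 mm inside, its end 105 mm over the bench, 7 mm down inside the tube.
- tube: Clear sample tube, 54 mm outside, 48 mm inside, 100 mm high, standing loose on the stand's plate under the spout. Origin: centre of its underside (12 mm over the bench), z up.
- empty_cup_a: Empty cup just like the sample cup, loose in another pocket; origin under its centre. Leave it there.
- empty_cup_b: As empty_cup_a.
- lidded_jar: Amber jar with black lid, 48 mm across, 66 mm high, loose in another pocket; origin under its centre. Leave it there.
- short_cup: Low aluminium cup, 52 mm across, 34 mm high, empty, loose in another pocket; origin under its centre. Leave it there.
- dish_stack: Stack of aluminium dishes, 68 mm across, 54 mm high, loose on the bench between the robot and the equipment; origin under its centre. Leave it there.
- reagent_jar: Jar 62 mm across, 105 mm high, loose on the bench behind; origin under its centre. Leave it there.
- spatula: Spatula 190 mm long lying loose on the bench in front of the stand; origin under its middle. Leave it there.

How it is judged:
By the outcome, as a careful person would: the job done as asked, in the order asked, and still so for the second after the job is handed in, with the robot touching nothing.
It also fails if it takes over 72 s, if anything falls off the work surface, if the arm or the gripper's body presses on something with over 40 N, if the wrist force passes 120 N, or if a joint passes its speed limit or range.

## Robot

A 7-joint arm with a two-finger parallel gripper is mounted at the origin on the work surface. World frame = base frame: x ahead of the robot, y to its left, z up, the work surface at z = 0. Lengths are in m, angles in rad, forces in N, time in s.
With the tool pointing down it reaches from about 0.425 to 0.875 m from the base axis. Payload 8.4 kg.
Tool frame: the origin (TCP) lies on the centre line of the jaws, within the pads' length; the fingertips stand 17 mm ahead of it and the grasp point (between the pads) lies 2 mm behind it; z points along the fingers, y is the line along which they close (so a half turn about z gives the same grasp; the last joint's range is limited). The gripper opens to 87 mm and grips with 3 to 60 N. Pads are 19 mm wide; open, the fingers measure 117 mm over their backs; the gripper's body (75 mm by 190 mm) begins 51 mm behind the grasp point.
Start: joints at [1.199, 0.333, 0.04, 1.465, -0.013, 1.343, -0.059], TCP at [0.175, -0.626, 0.24] pointing down, gripper open.
Joint ranges: [-2.58, 2.58], [-0.38, 2.09], [-1.3, 1.39], [0.25, 2.4], [-1.5, 4.64], [0.08, 2.09], [-2.65, 2.65]. Speed limits (rad/s): [2.22, 2.22, 2.79, 2.79, 3.14, 3.14, 3.14].

## Interface

Orientations are given as a rotation vector (axis times angle).
In Python, from cell import manip, vision, ticket gives the robot as it stands.
- The arm moves only by the shell command python3 -m pendant 'ROWS'. ROWS is JSON, one flat list of numbers, 5 for each row, row after row: the shift along the tool's x, y, z in cm, then the turn about the tool's z in degrees, then the closure, from 0 (fully open) to 1 (shut). A call has 1 to 5 rows; each row shifts and turns the commanded pose from where the row before left it, along the tool's axes as they then stand; what a row does not reach is not made up. A row lasts 1/8 s, in which the tool goes at most 62.5 mm and 10.7 degrees, less where a joint would pass 70% of its speed; a pose out of reach is approached as far as the arm can. A call with a gripper value outside its range is refused whole. The fingers move at their own pace and stop on an object; the grip force is fixed at half the most. Time passes only in rows, so rows that do not move let the fingers close. It gives the time, the measured TCP pose, the force and the opening at its end, in the units of the state.
- manip.observe(): the state, without advancing time (a new reading comes with each control period).
- vision.snapshot(name): name is "side" or "top"; returns a dict with "color" (480x640x3 uint8, red, green, blue), "depth" (480x640 float32, m along the optical axis (not along the pixel's ray), 0 where there is no reading), "fx", "fy", "cx", "cy" (pixels), "k1" (the pictures are not rectified: a ray, as slopes to the right and down, at radius r is drawn at 1 + k1 r^2 times it, then the intrinsics apply), "rvec" (rotation vector, rad) and "tvec" (3), from world to camera coordinates, as OpenCV has them. Camera axes: x right, y down, z forward; pixel columns grow to the right and rows downward; lengths in m; the calibration is good to about 2 mm. A picture is of the moment at which its call begins.
- ticket.job_done(): hands the job in, once; it reports no verdict.
Trained networks look in the newest picture that a camera, given by its name, has taken for a name from the list of things; names that differ only in an ending like _2 or _b are one class to them, and where a whole thing is asked for, a point or a joint stands for the part that bears it (a point fixed in the world has none). Each returns a list of dicts, best first, with "p" (0 to 1); they miss things now and then, are a little off and sometimes report something else, mostly with a low value. They report only what shows in the picture. A call takes as long as a camera call.
- vision.boxes_of(camera, thing): "uv" ([column, row] in pixels, amid what is visible of it).
- vision.trace(camera, thing): "mask" (480x640 bool, what is visible of it) and "uv" ([column, row] in pixels, amid what is visible of it).
- vision.place_of(camera, thing): "uv" ([column, row] in pixels: a listed point, or the origin of a listed thing).
The state is a dict: "t": time; "q": joint angles; "qvel": joint speeds; "joint_torque": joint torques, N m; "position": TCP position; "tcp_rot": TCP orientation; "ft_force": force on the tool from outside, world axes, zero at the start; "wrist_torque": the same for the moment, N m; "opening": finger opening in m.
Only numpy, scipy, OpenCV 4.12 (cv2) and the standard library are available. Lean on these libraries where they do the work, as an engineer would, in place of code of your own. Each camera call takes 0.05 s, during which the arm holds its last target. There are 200 camera calls.

## Working session

There is one attempt and no reset: what is moved stays moved. The work goes in short steps, Python scripts to look and compute and a shell command to move; the robot and the scene stay as the last step left them, time stands still between calls to the robot, and variables do not carry over. Pictures are saved under pics/ and viewed, on a budget of 10 in all, crops included, one or two more only if the job needs it, and the job is handed in when it is done.

```bash
mkdir -p pics; ls; cat > h.py <<'E'
import numpy as np, cv2
from cell import manip, vision, ticket
from scipy.spatial.transform import Rotation as R
def snap(n): return vision.snapshot(n)
def cam(s):
    K=np.array([[s['fx'],0,s['cx']],[0,s['fy'],s['cy']],[0,0,1.]]); d=np.array([s['k1'],0,0,0,0.])
    return K,d,R.from_rotvec(s['rvec']).as_matrix(),np.array(s['tvec'])
def ray(s,uv):
    K,d,M,t=cam(s); p=cv2.undistortPoints(np.array(uv,float).reshape(-1,1,2),K,d).reshape(-1,2)
    D=np.c_[p,np.ones(len(p))]@M; return -M.T@t,D
def onz(s,uv,z):
    o,D=ray(s,uv); return o+D*((z-o[2])/D[:,2])[:,None]
def proj(s,P):
    K,d,M,t=cam(s); return cv2.projectPoints(np.array(P,float).reshape(-1,3),M,t,K,d)[0].reshape(-1,2)
def cloud(s):
    v,u=np.nonzero(s['depth']>0); o,D=ray(s,np.c_[u,v]); return o+D*s['depth'][v,u][:,None],u,v
def save(s,n): cv2.imwrite('pics/'+n,s['color'][:,:,::-1])
E
python3 - <<'E'
from h import *
np.set_printoptions(precision=3,suppress=True)
o=manip.observe();print(o)
Z=dict(hub_top=.172,funnel_mouth=.19,stand=0,tube=.012,carousel_base=0,opening=.042,pocket=.042,sample_cup=.042,empty_cup_a=.042,dish_stack=0,reagent_jar=0,spatula=0,lidded_jar=.042,short_cup=.042)
for n in ('top','side'):
    s=snap(n);save(s,n+'0.png')
    print(n,-cam(s)[2].T@cam(s)[3],s['k1'])
    for k,z in Z.items():
        for d in vision.place_of(n,k)[:3]:
            print(k,d['p'],np.array(d['uv']),onz(s,d['uv'],z)[0])
E
```

```text
pics
{'t': 0.0, 'q': array([ 1.199,  0.334,  0.04 ,  1.466, -0.013,  1.343, -0.059]), 'qvel': array([ 0.001,  0.   , -0.   , -0.001,  0.001, -0.001,  0.001]), 'joint_torque': array([  0.002, -65.637,   1.336, -40.38 ,  -0.06 ,   0.045,   0.   ]), 'position': array([ 0.175, -0.626,  0.239]), 'tcp_rot': array([-3.111, -0.427,  0.001]), 'ft_force': array([-0.479,  0.664,  0.051]), 'wrist_torque': array([ 0.026, -0.048, -0.003]), 'opening': 0.08722682861062786}
top [ 0.318 -0.038  1.309] 0.007296515983666235
hub_top 0.73 [236.1 228.8] [0.563 0.125 0.172]
funnel_mouth 0.83 [435.7 223.3] [ 0.581 -0.293  0.19 ]
stand 0.66 [417.8 243.8] [ 0.574 -0.292  0.   ]
tube 0.47 [417.7 243.2] [ 0.573 -0.29   0.012]
carousel_base 0.67 [246.3 242.2] [0.567 0.124 0.   ]
opening 0.57 [274.2 278.8] [0.474 0.05  0.042]
empty_cup_a 0.77 [222.6 285.2] [0.457 0.168 0.042]
dish_stack 0.95 [332.2 319.9] [ 0.386 -0.088  0.   ]
reagent_jar 0.59 [363.  166.5] [ 0.767 -0.158  0.   ]
spatula 0.56 [447.7 335.2] [ 0.357 -0.36   0.   ]
spatula 0.48 [418.2 242.6] [ 0.577 -0.293  0.   ]
lidded_jar 0.73 [273.2 277.4] [0.47
[... 171 characters left out ...]
outh 0.57 [348.7 131.2] [ 0.58  -0.293  0.19 ]
stand 0.94 [347.7 199.2] [ 0.573 -0.283  0.   ]
tube 0.89 [347.  191.8] [ 0.578 -0.295  0.012]
tube 0.51 [301.8 336.1] [0.562 0.133 0.012]
carousel_base 0.81 [300.5 336.6] [0.567 0.127 0.   ]
carousel_base 0.62 [354.9 304.9] [0.483 0.022 0.   ]
carousel_base 0.41 [254.2 219.3] [ 0.764 -0.158  0.   ]
empty_cup_a 0.88 [352.9 355. ] [0.454 0.168 0.042]
dish_stack 0.92 [415.5 278. ] [ 0.376 -0.082  0.   ]
reagent_jar 0.8 [255.  224.3] [ 0.757 -0.143  0.   ]
spatula 0.89 [440.5 192.6] [ 0.362 -0.369  0.   ]
spatula 0.72 [356.2 303.1] [0.482 0.017 0.   ]
lidded_jar 0.73 [353.5 301.8] [0.482 0.048 0.042]
short_cup 0.54 [311.7 279.2] [0.576 0.014 0.042]
```

```bash
python3 - <<'E'
import cv2
a=cv2.imread('pics/top0.png');b=cv2.imread('pics/side0.png')
cv2.imwrite('pics/v1.png',cv2.resize(a[120:390,130:490],(800,600)))
cv2.imwrite('pics/v2.png',cv2.resize(b[90:450,160:640],(800,600)))
E
```

```text
(no output)
```

View pics/v1.png

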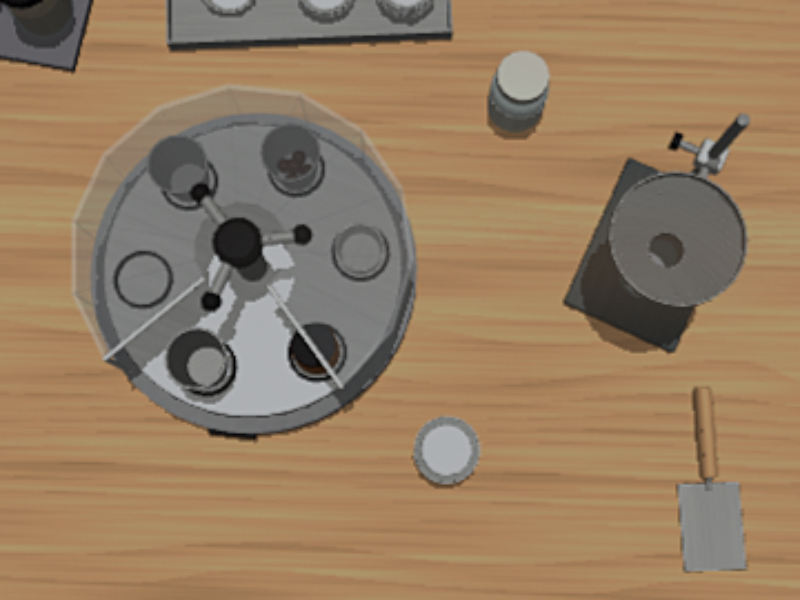

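View pics/v2.png

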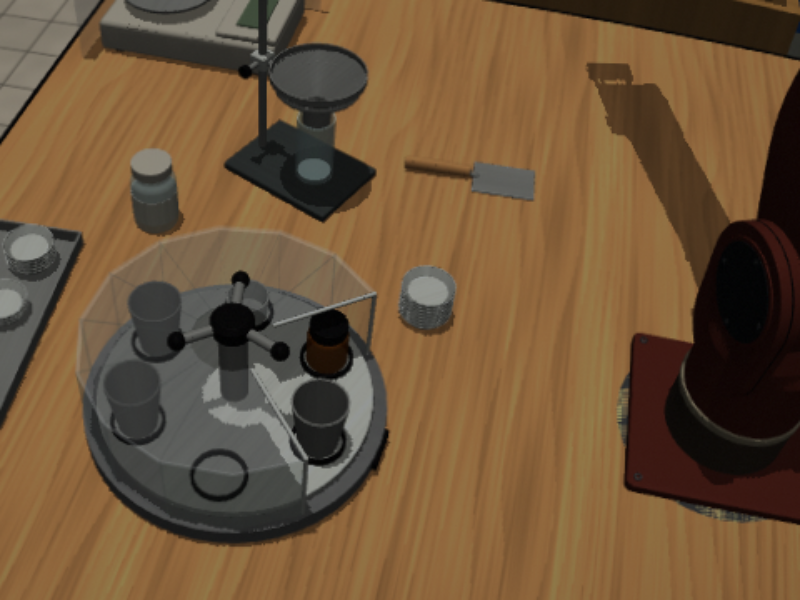

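The cup holding the pellets is at the back: crop (293,160) in the top view, about pixel (262,192). The hub is near (237,228), with an arm towards crop (210,300) opposite the cup. An empty cup and the jar stand in the opening now.

```bash
python3 - <<'E'
from h import *
np.set_printoptions(precision=3,suppress=True)
s=snap('top')
c=lambda *p:[(130+x*.45,120+y*.45) for x,y in p]
C=np.array([.564,.127])
def pr(n,P): 
    d=P[:,:2]-C; print(n,P[:,:2].tolist(),'r',np.hypot(*d.T),'ang',np.degrees(np.arctan2(d[:,1],d[:,0])))
pr('capcentre',onz(s,c((238,241)),.172))
pr('balls',onz(s,c((201,192),(302,234),(211,301)),.160))
pr('edgeL',onz(s,c((200,283),(107,357)),.138)); pr('edgeR',onz(s,c((268,285),(342,387)),.138))
pr('pocketsfloor',onz(s,c((143,279),(360,251),(297,172),(205,367),(317,351)),.048))
for n in ('top','side'):
    s=snap(n)
    for k in ('sample_cup','empty_cup_a','hub_top','carousel_base'):
        for m in vision.trace(n,k)[:4]: print(n,k,m['p'],m['uv'],m['mask'].sum(),onz(s,m['uv'],.117)[0])
    P,u,v=cloud(s)
    for nm,z0,z1,b in (('cap',.169,.176,(.5,.64,.06,.2)),('funnel rim',.183,.194,(.48,.68,-.4,-.2)),('rod',.24,.3,(.5,.75,-.5,-.2)),('hood',.13,.142,(.35,.78,-.08,.34)),('dish',.05,.06,(.3,.45,-.15,0)),('jar',.1,.11,(.65,.85,-.25,-.05))):
        k=(P[:,2]>z0)&(P[:,2]<z1)&(P[:,0]>b[0])&(P[:,0]<b[1])&(P[:,1]>b[2])&(P[:,1]<b[3])
        if k.sum()>5:
            Q=P[k]; print(n,nm,k.sum(),'mean',Q.mean(0),'mid',(Q.min(0)+Q.max(0))/2,'ext',np.ptp(Q,axis=0))
E
```

```text
capcentre [[0.5633770254501564, 0.12313566815032134]] r [0.004] ang [-99.158]
balls [[0.6136275203711613, 0.1631381087650763], [0.5744254788553894, 0.06363724374092744], [0.5068963461731228, 0.14751464510812423]] r [0.061 0.064 0.061] ang [ 36.062 -80.656 160.239]
edgeL [[0.5279905542242049, 0.16275232677016346], [0.45354502176299855, 0.24780282952956073]] r [0.051 0.164] ang [135.205 132.438]
edgeR [[0.5276702685063371, 0.0965655432698235], [0.4302447460054483, 0.02114629006307092]] r [0.047 0.171] ang [-140.046 -141.642]
pocketsfloor [[0.5469197868680975, 0.23811190437883745], [0.5826483501886017, 0.011736351938191593], [0.6671213112904788, 0.08171074252900334], [0.45609493157603614, 0.1679920073267417], [0.47556739239223234, 0.05294220431624894]] r [0.112 0.117 0.113 0.115 0.115] ang [  98.739  -80.81   -23.71   159.199 -140.056]
top sample_cup 0.25 [329.4, 319.9] 687 [ 0.379 -0.077  0.117]
top hub_top 0.94 [236.0, 265.8] 4525 [0.492 0.129 0.117]
top carousel_base 0.63 [251.4, 216.6] 14060 [0.603 0.101 0.117]
top carousel_base 0.35 [236.8, 268.1] 4459 [0.487 0.127 0.117]
top cap 2
[... 693 characters left out ...]
1.8] 46 [0.547 0.079 0.117]
side hub_top 0.75 [329.8, 307.8] 4607 [0.509 0.131 0.117]
side carousel_base 0.79 [283.1, 326.2] 22257 [0.576 0.192 0.117]
side cap 418 mean [0.565 0.13  0.172] mid [0.56  0.119 0.172] ext [0.118 0.112 0.007]
side funnel rim 385 mean [ 0.58  -0.29   0.187] mid [ 0.588 -0.29   0.189] ext [0.158 0.136 0.011]
side rod 98 mean [ 0.661 -0.325  0.263] mid [ 0.661 -0.326  0.262] ext [0.012 0.013 0.044]
side hood 15273 mean [0.595 0.143 0.138] mid [0.583 0.126 0.136] ext [0.303 0.342 0.012]
side dish 140 mean [ 0.381 -0.092  0.053] mid [ 0.379 -0.08   0.054] ext [0.066 0.072 0.009]
side jar 356 mean [ 0.763 -0.149  0.105] mid [ 0.764 -0.151  0.105] ext [0.056 0.056 0.01 ]
```

```bash
python3 -m pendant '[0,6.2,0,0,1, 0,6.2,0,0,1, 0,6.2,0,0,1, 0,6.2,0,0,1, 0,6.2,0,0,1]'
```

```text
t: 2.68
position: [0.2306, -0.8756, 0.2371]
tcp_rot: [3.119, 0.369, 0.035]
ft_force: [-3.9, -1.1, -1.0]
opening: 0.0449
```

```bash
python3 -m pendant '[0,6.2,0,0,1, 0,6.2,0,0,1, 0,6.2,0,0,1]'; python3 -c "
from h import *
o=manip.observe();print(R.from_rotvec(o['tcp_rot']).as_matrix().round(3),o['q'].round(3))"
```

```text
t: 3.05
position: [0.2079, -0.919, 0.2281]
tcp_rot: [3.078, 0.263, 0.071]
ft_force: [-1.7, -0.2, 1.6]
opening: 0.0149
[[ 0.984  0.168  0.05 ]
 [ 0.171 -0.984 -0.048]
 [ 0.041  0.055 -0.998]] [ 1.193  1.17   1.055  0.283 -1.018  1.768  0.037]
```

```bash
python3 -m pendant '[0,-6,0,0,1, 0,-6,0,0,1, 0,-6,0,0,1, 0,-6,0,0,1, 0,0,0,0,1]'; python3 -c "
from h import *
o=manip.observe();print(R.from_rotvec(o['tcp_rot']).as_matrix().round(3),o['q'].round(3),o['opening'])"
```

```text
t: 3.68
position: [0.1818, -0.743, 0.2214]
tcp_rot: [3.077, 0.253, 0.07]
ft_force: [-0.2, -0.6, -0.2]
opening: 0.0003
[[ 0.986  0.162  0.049]
 [ 0.164 -0.985 -0.05 ]
 [ 0.04   0.057 -0.998]] [ 0.648  0.835  1.225  1.254 -0.83   1.501  0.351] 0.00033916696422166357
```

```bash
cat >> h.py <<'E'
def rows(wps,yaw=None,step=5.5,M=None,p=None,n=None):
    """world waypoints -> per-row tool shifts (cm, deg) from the observed pose"""
    o=manip.observe(); p=o['position'] if p is None else np.array(p); M=R.from_rotvec(o['tcp_rot']).as_matrix() if M is None else M
    seg=[]
    for w in wps:
        w=np.array(w,float); k=max(1,int(np.ceil(np.linalg.norm(w-p)*100/step))); seg+=[(w-p)/k]*k; p=w
    yt=0
    if yaw is not None: yt=(np.degrees(np.arctan2(M[1,0],M[0,0]))-yaw+180)%360-180
    for d in seg:
        t=max(-10,min(10,yt)); yt-=t
        print((M.T@d*100).round(2).tolist(),round(t,1)); M=M@R.from_rotvec([0,0,np.radians(t)]).as_matrix()
    print('yaw left',yt)
E
python3 -c "
from h import *
rows([(.40,-.30,.222),(.45,0,.222),(.60,.09,.222),(.60,.09,.166)],yaw=-4)"
```

```text
[3.2, -4.46, -0.13] 10
[2.38, -4.94, -0.13] 3.5
[2.07, -5.08, -0.13] 0.0
[2.07, -5.08, -0.13] 0.0
[2.07, -5.08, -0.13] 0.0
[2.07, -5.08, -0.13] 0.0
[2.07, -5.08, -0.13] 0.0
[2.07, -5.08, -0.13] 0.0
[2.07, -5.08, -0.13] 0.0
[0.48, -5.04, -0.21] 0.0
[0.48, -5.04, -0.21] 0.0
[0.48, -5.04, -0.21] 0.0
[0.48, -5.04, -0.21] 0.0
[0.48, -5.04, -0.21] 0.0
[0.48, -5.04, -0.21] 0.0
[3.58, -2.51, 0.07] 0.0
[3.58, -2.51, 0.07] 0.0
[3.58, -2.51, 0.07] 0.0
[3.58, -2.51, 0.07] 0.0
[-0.15, -0.13, 2.79] 0.0
[-0.15, -0.13, 2.79] 0.0
yaw left 0.0
```

```bash
python3 -m pendant '[3.2,-4.5,-0.13,10,1, 2.4,-4.9,-0.13,3.5,1, 2.1,-5.1,-0.13,0,1, 2.1,-5.1,-0.13,0,1, 2.1,-5.1,-0.13,0,1]'; python3 -m pendant '[2.1,-5.1,-0.13,0,1, 2.1,-5.1,-0.13,0,1, 2.1,-5.1,-0.13,0,1, 2.1,-5.1,-0.13,0,1]'
python3 -c "
from h import *
print(manip.observe()['q'].round(2))
rows([(.45,0,.222),(.60,.09,.222),(.60,.09,.166)],yaw=-4)"
```

```text
t: 4.3
position: [0.3053, -0.5011, 0.2227]
tcp_rot: [3.082, -0.104, 0.075]
ft_force: [1.2, 0.5, 1.4]
opening: 0.0003
t: 4.8
position: [0.3974, -0.3129, 0.223]
tcp_rot: [3.087, -0.107, 0.08]
ft_force: [0.9, -0.3, -1.4]
opening: 0.0006
[-0.68 -0.14  1.19  1.93  0.17  1.2  -1.19]
[0.52, -5.26, -0.22] 0.1
[0.51, -5.26, -0.22] 0.0
[0.51, -5.26, -0.22] 0.0
[0.51, -5.26, -0.22] 0.0
[0.51, -5.26, -0.22] 0.0
[0.51, -5.26, -0.22] 0.0
[3.58, -2.51, 0.07] 0.0
[3.58, -2.51, 0.07] 0.0
[3.58, -2.51, 0.07] 0.0
[3.58, -2.51, 0.07] 0.0
[-0.15, -0.14, 2.79] 0.0
[-0.15, -0.14, 2.79] 0.0
yaw left 0.0
```

```bash
python3 -m pendant '[0.5,-5.3,-0.22,0,1, 0.5,-5.3,-0.22,0,1, 0.5,-5.3,-0.22,0,1, 0.5,-5.3,-0.22,0,1, 0.5,-5.3,-0.22,0,1]'; python3 -m pendant '[0.5,-5.3,-0.22,0,1, 3.6,-2.5,0.07,0,1, 3.6,-2.5,0.07,0,1, 3.6,-2.5,0.07,0,1, 3.6,-2.5,0.07,0,1]'
python3 -c "
from h import *
o=manip.observe();print(o['q'].round(2),R.from_rotvec(o['tcp_rot']).as_matrix().round(3))
rows([(.60,.09,.222),(.60,.09,.166)],yaw=-4)"
```

```text
t: 5.42
position: [0.4398, -0.0497, 0.2216]
tcp_rot: [3.087, -0.11, 0.076]
ft_force: [0.9, -0.3, 0.2]
opening: 0.0003
t: 6.05
position: [0.6003, 0.0923, 0.2198]
tcp_rot: [3.087, -0.107, 0.075]
ft_force: [-1.1, 0.0, 0.2]
opening: 0.0002
[-0.8   0.26  0.65  1.66 -0.1   1.23 -1.78] [[ 0.996 -0.071  0.047]
 [-0.068 -0.996 -0.054]
 [ 0.05   0.05  -0.997]]
[-0.0, 0.24, -0.21] 0.1
[-0.14, -0.14, 2.79] 0.0
[-0.14, -0.14, 2.79] 0.0
yaw left 0.0
```

```bash
python3 -m pendant '[-0.14,0.1,2.7,0,1, -0.14,-0.14,2.7,0,1, 0,0,0,0,1]'
python3 -c "
from h import *
C=np.array([.564,.126])
rows([(*(C+.05*np.array([np.cos(a),np.sin(a)])),.166) for a in np.radians(np.arange(-65,-206,-20))],yaw=-4)"
```

```text
t: 6.42
position: [0.5972, 0.0887, 0.1638]
tcp_rot: [3.085, -0.108, 0.069]
ft_force: [-0.3, 0.1, 0.9]
opening: 0.0002
[-1.14, 0.9, -0.23] 0.1
[-1.64, 0.57, -0.05] 0.0
[-1.73, -0.03, -0.08] 0.0
[-1.62, -0.62, -0.11] 0.0
[-1.31, -1.13, -0.12] 0.0
[-0.84, -1.51, -0.12] 0.0
[-0.27, -1.71, -0.1] 0.0
[0.33, -1.7, -0.07] 0.0
yaw left 0.0
```

```bash
python3 -m pendant '[-1.1,0.9,-0.2,0,1, -1.6,0.6,-0.05,0,1, -1.7,0,-0.08,0,1, -1.6,-0.6,-0.1,0,1, -1.3,-1.1,-0.12,0,1]'
python3 -c "
from h import *
C=np.array([.564,.126]);o=manip.observe();d=o['position'][:2]-C;print(np.hypot(*d),np.degrees(np.arctan2(d[1],d[0])))
rows([(*(C+.05*np.array([np.cos(a),np.sin(a)])),.166) for a in np.radians(np.arange(-170,-206,-17))],yaw=-4)"
```

```text
t: 7.05
position: [0.5265, 0.095, 0.1698]
tcp_rot: [3.088, -0.111, 0.082]
ft_force: [8.3, 0.0, -1.1]
opening: 0.0002
0.04863064978880116 -140.37447684265956
[-1.35, -2.16, 0.2] -0.0
[-0.14, -1.47, -0.08] 0.0
[0.29, -1.45, -0.05] 0.0
yaw left 0.0
```

```bash
python3 -m pendant '[-0.9,-1.1,0.2,0,1, -0.5,-1.1,0.1,0,1, -0.1,-1.5,-0.05,0,1, 0.3,-1.4,-0.05,0,1, 0,0,0,0,1]'
cat > ang.py <<'E'
from h import *
def run(save_=None):
    s=snap('top'); C=np.array([.564,.126])
    o=manip.observe();d=o['position'][:2]-C;print('tcp',o['t'],o['position'].round(3),np.hypot(*d).round(3),np.degrees(np.arctan2(d[1],d[0])).round(1))
    P,u,v=cloud(s); k=(P[:,2]>.148)&(P[:,2]<.172); r=P[:,:2]-C; rr=np.hypot(*r.T); k&=(rr>.05)&(rr<.074)
    a=np.degrees(np.arctan2(r[k,1],r[k,0])); h,_=np.histogram(a,36,(-180,180)); print('arm pts',[(int(-175+10*i),int(n)) for i,n in enumerate(h) if n])
    if save_: save(s,save_)
    return s
E
python3 -c "
from ang import *
run('top1.png');a=cv2.imread('pics/top1.png');cv2.imwrite('pics/v3.png',cv2.resize(a[120:390,130:490],(800,600)))"
```

```text
t: 7.68
position: [0.5165, 0.1485, 0.1627]
tcp_rot: [3.088, -0.106, 0.073]
ft_force: [0.3, 0.2, -0.1]
opening: 0.0
tcp 7.725 [0.516 0.148 0.162] 0.052 155.2
arm pts [(-115, 11), (-105, 12), (5, 40), (15, 31)]
```

View pics/v3.png

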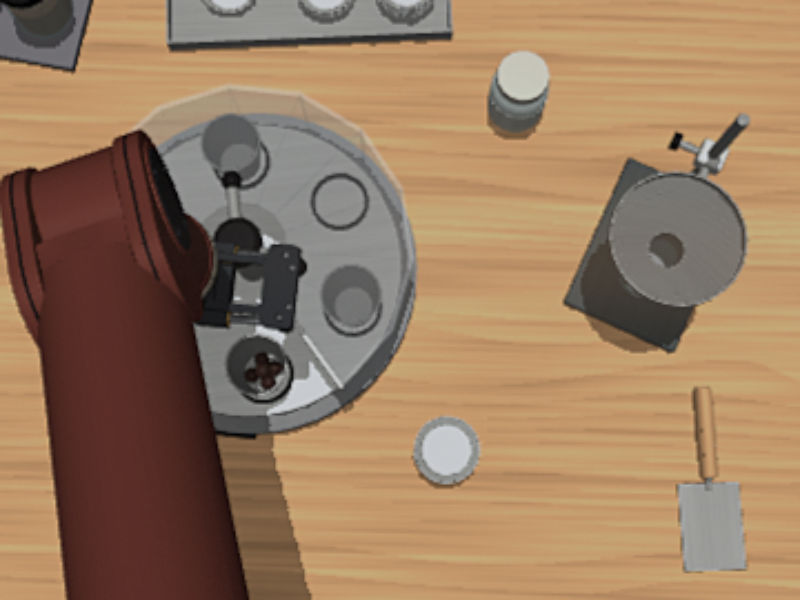

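The pellet cup is now visible in the opening at crop (262,368), still about 16° short of the middle. I'll nudge it further.

```bash
python3 -c "
from h import *
C=np.array([.564,.126])
rows([(*(C+.051*np.array([np.cos(a),np.sin(a)])),.164) for a in np.radians([147,141])])"

```

```text
[0.45, -0.61, -0.16] 0
[0.28, -0.45, -0.01] 0
yaw left 0
```

Push, then lift and step back towards the base side so the camera can see.

```bash
python3 -m pendant '[0.45,-0.6,-0.1,0,1, 0.3,-0.45,0,0,1, 0,0,0,0,1]';  python3 -m pendant '[0,1,0,0,1, -0.1,0.2,-5.5,0,1, -5.5,5.5,0,0,0, -5.5,5,0,0,0, 0,5,0,0,0]'
cat > ang2.py <<'E'
from ang import *
s=run('top2.png'); C=np.array([.564,.126])
P,u,v=cloud(s); k=(P[:,2]>.131)&(P[:,2]<.142); r=P[:,:2]-C; rr=np.hypot(*r.T)
for a,b in ((.08,.11),(.11,.14),(.14,.16)):
    q=k&(rr>a)&(rr<b); an=np.degrees(np.arctan2(r[q,1],r[q,0]))%360; an.sort()
    g=np.diff(an); i=g.argmax(); print('gap',an[i],an[i+1],(an[i]+an[i+1])/2)
k=(P[:,2]>.148)&(P[:,2]<.168)&(rr>.035)&(rr<.074); an=np.degrees(np.arctan2(r[k,1],r[k,0]))
z=np.exp(3j*np.radians(an)); print('arms mod120', np.degrees(np.angle(z.mean()))/3, abs(z.mean()))
k=(P[:,2]>.168)&(P[:,2]<.176)&(rr<.03); print('cap',P[k].mean(0))
for q in vision.trace('top','empty_cup_a')[:3]: print(q['p'],np.array(q['uv']).round(),onz(s,q['uv'],.08)[0])
# cup rim points
k=(P[:,2]>.108)&(P[:,2]<.124)&(P[:,0]<.52)&(rr>.06)&(abs(P[:,1]-.126)<.07)
c,rad=cv2.minEnclosingCircle(P[k][:,:2].astype(np.float32)); d=np.array(c)-C; print('rim',k.sum(),c,rad,np.hypot(*d),np.degrees(np.arctan2(d[1],d[0]))%360)
E
python3 ang2.py
```

```text
t: 8.1
position: [0.5247, 0.1578, 0.1626]
tcp_rot: [3.087, -0.107, 0.072]
ft_force: [0.0, 0.6, 0.7]
opening: 0.0006
t: 8.72
position: [0.4178, 0.0184, 0.22]
tcp_rot: [3.089, -0.102, 0.071]
ft_force: [2.2, -0.5, 0.3]
opening: 0.0229
tcp 8.775 [0.419 0.012 0.221] 0.185 -141.8
arm pts [(-125, 22), (-115, 28), (-5, 39), (5, 35), (15, 1), (115, 31), (125, 45)]
gap 132.83446797863536 249.15532184294622 190.99489491079078
gap 132.8990637046865 237.7101144373439 185.3045890710152
gap 132.5768200030837 233.5475638749371 183.0621919390104
arms mod120 0.588769551851031 0.9679268175019848
cap [0.56387019 0.12669381 0.17098182]
rim 0 (0.0, 0.0) 0.0 0.577903106065368 192.59332995610313
```

```bash
python3 -c "
from h import *
rows([(.512,.152,.221),(.515,.152,.163),(.5212,.158,.163),(.5276,.161,.163)])"

```

```text
[2.05, -3.6, -0.08] 0
[2.05, -3.6, -0.08] 0
[2.05, -3.6, -0.08] 0
[2.05, -3.6, -0.08] 0
[0.01, -0.15, 2.9] 0
[0.01, -0.15, 2.9] 0
[0.57, -0.64, -0.0] 0
[0.62, -0.35, 0.01] 0
yaw left 0
```

```bash
python3 -m pendant '[2.05,-3.6,-0.08,0,1, 2.05,-3.6,-0.08,0,1, 2.05,-3.6,-0.08,0,1, 2.05,-3.6,-0.08,0,1, 0,0,0,0,1]';python3 -m pendant '[0,0,0,0,1, 0,0,0,0,1]'; python3 -c "
from h import *
rows([(.515,.152,.163),(.5212,.158,.163),(.5276,.161,.163)])"

```

```text
t: 9.45
position: [0.5127, 0.1601, 0.2195]
tcp_rot: [3.085, -0.101, 0.072]
ft_force: [-0.8, -1.4, -1.1]
opening: 0.0019
t: 9.7
position: [0.5118, 0.1562, 0.2204]
tcp_rot: [3.087, -0.109, 0.071]
ft_force: [0.0, -0.7, -0.1]
opening: 0.0006
[0.03, 0.05, 2.88] 0
[0.03, 0.05, 2.88] 0
[0.58, -0.64, -0.0] 0
[0.62, -0.34, 0.01] 0
yaw left 0
```

```bash
python3 -m pendant '[0,0,2.9,0,1, 0,0,2.9,0,1, 0.6,-0.6,0,0,1, 0.6,-0.35,0,0,1, 0,0,0,0,1]';python3 -m pendant '[-0.5,0.8,0,0,1, 0,0,-5.5,0,0, -3,5.5,0,0,0, -3,5.5,0,0,0, -2,5.5,0,0,0]';python3 -m pendant '[-1,5.5,0,0,0, 0,5.5,0,0,0, 0,4,0,0,0]'; python3 ang2.py
```

```text
t: 10.32
position: [0.5282, 0.1634, 0.1637]
tcp_rot: [3.087, -0.107, 0.074]
ft_force: [-0.3, -0.3, -0.1]
opening: 0.0005
t: 10.95
position: [0.427, -0.0024, 0.2224]
tcp_rot: [3.088, -0.107, 0.074]
ft_force: [0.2, 0.4, 1.1]
opening: 0.0328
t: 11.32
position: [0.4069, -0.1521, 0.2296]
tcp_rot: [3.089, -0.11, 0.075]
ft_force: [-0.6, 0.8, 0.7]
opening: 0.0623
tcp 11.375 [ 0.407 -0.157  0.23 ] 0.324 -119.1
arm pts [(-135, 19), (-125, 46), (-115, 9), (-15, 17), (-5, 48), (5, 5), (105, 15), (115, 50), (125, 10)]
gap 133.0670537898223 216.13147687449165 174.59926533215696
gap 132.72789943024384 216.56195167972243 174.64492555498313
gap 132.64875627383816 216.82549620896376 174.73712624140097
arms mod120 -5.937737999772158 0.9681984226465231
cap [0.56432671 0.12625717 0.1709942 ]
0.52 [366. 162.] [ 0.75004108 -0.1569295   0.08      ]
rim 135 (0.4519987404346466, 0.13802622258663177) 0.030952762812376022 0.112645071680606 173.87130273514404
```

```bash
python3 -c "
from h import *
rows([(.430,0,.23),(.451,.138,.23),(.451,.138,.103)],yaw=-6)"

```

```text
[0.38, -5.17, -0.24] 1.7
[0.23, -5.18, -0.24] 0.0
[0.23, -5.18, -0.24] 0.0
[0.22, -4.64, -0.21] 0.0
[0.22, -4.64, -0.21] 0.0
[0.22, -4.64, -0.21] 0.0
[-0.22, -0.2, 4.22] 0.0
[-0.22, -0.2, 4.22] 0.0
[-0.22, -0.2, 4.22] 0.0
yaw left 0.0
```

```bash
python3 -m pendant '[0.4,-5.2,-0.24,1.7,0, 0.2,-5.2,-0.24,0,0, 0.2,-5.2,-0.24,0,0, 0.2,-4.7,-0.2,0,0, 0.2,-4.7,-0.2,0,0]';python3 -m pendant '[0.2,-4.7,-0.2,0,0, -0.2,-0.2,4,0,0, 0,0,0,0,0]'; python3 -c "
from h import *
print(manip.observe()['q'].round(2))
rows([(.451,.138,.103)],yaw=-6)"

```

```text
t: 12.05
position: [0.4423, 0.1007, 0.2289]
tcp_rot: [3.086, -0.152, 0.074]
ft_force: [1.0, -0.2, 0.3]
opening: 0.0871
t: 12.42
position: [0.4472, 0.145, 0.1864]
tcp_rot: [3.082, -0.151, 0.068]
ft_force: [-0.8, -0.8, 0.6]
opening: 0.087
[-1.   -0.04  0.53  2.    0.1   1.17 -2.17]
[0.03, 0.11, 4.19] 0.5
[0.03, 0.11, 4.19] 0.0
yaw left 0.0
```

```bash
python3 -m pendant '[0,0.1,4.2,0,0, 0,0.1,4.2,0,0, 0,0,0,0,0]';python3 -m pendant '[0,0,0,0,1, 0,0,0,0,1, 0,0,0,0,1, 0,0,0,0,1]'
```

```text
t: 12.8
position: [0.4514, 0.1377, 0.1039]
tcp_rot: [3.083, -0.155, 0.068]
ft_force: [-0.4, -0.2, 1.3]
opening: 0.0873
t: 13.3
position: [0.4531, 0.1392, 0.1053]
tcp_rot: [3.086, -0.153, 0.075]
ft_force: [-0.8, -1.2, 4.6]
opening: 0.0591
```

```bash
python3 - <<'E'
from h import *
from scipy.optimize import least_squares
s=snap('top');P,u,v=cloud(s)
k=(P[:,2]>.184)&(P[:,2]<.194)&(np.hypot(P[:,0]-.579,P[:,1]+.293)<.069)&(np.hypot(P[:,0]-.579,P[:,1]+.293)>.055)
f=least_squares(lambda c:np.hypot(P[k,0]-c[0],P[k,1]-c[1])-c[2],[.579,-.293,.065],loss='soft_l1',f_scale=.002);print(k.sum(),f.x)
rows([(.453,.139,.26),(.45,0,.265),(.4809,-.2521,.265)],yaw=-22.3)
E
```

```text
200 [ 0.5733764  -0.29078039  0.06356481]
[0.26, 0.26, -5.14] 10
[0.3, 0.21, -5.14] 6.7
[0.32, 0.17, -5.14] 0.0
[1.67, 4.32, 0.08] 0.0
[1.67, 4.32, 0.08] 0.0
[1.67, 4.32, 0.08] 0.0
[2.48, 4.42, 0.3] 0.0
[2.48, 4.42, 0.3] 0.0
[2.48, 4.42, 0.3] 0.0
[2.48, 4.42, 0.3] 0.0
[2.48, 4.42, 0.3] 0.0
yaw left 0.0
```

```bash
python3 -m pendant '[0.25,0.25,-2,0,1, 0.3,0.25,-5,0,1, 0.3,0.25,-5,0,1, 0.15,0.1,-3.5,10,1, 1.67,4.3,0,6.7,1]'; python3 -c "
from h import *
print(manip.observe()['q'].round(2))
rows([(.45,0,.265),(.475,-.25,.265)],yaw=-22.3)"
```

```text
t: 13.98
position: [0.46, 0.0949, 0.2651]
tcp_rot: [3.04, -0.599, 0.089]
ft_force: [0.2, -1.3, -1.8]
opening: 0.0593
[-0.95 -0.12  0.56  1.9   0.14  1.33 -2.38]
[1.33, 4.58, 0.23] 0.0
[1.33, 4.57, 0.23] 0.0
[2.36, 4.43, 0.28] 0.0
[2.36, 4.43, 0.28] 0.0
[2.36, 4.43, 0.28] 0.0
[2.36, 4.43, 0.28] 0.0
[2.36, 4.43, 0.28] 0.0
yaw left 0.0
```

```bash
python3 -m pendant '[1.3,4.6,0.23,0,1, 1.3,4.6,0.23,0,1, 2.4,4.4,0.28,0,1, 2.4,4.4,0.28,0,1, 2.4,4.4,0.28,0,1]';python3 -m pendant '[2.3,4.4,0.28,0,1, 2.2,4,0.28,0,1, 0,0,0,0,1]'; python3 - <<'E'
from h import *
o=manip.observe();print(o['q'].round(2),R.from_rotvec(o['tcp_rot']).as_matrix().round(3),o['opening'])
s=snap('side');save(s,'side2.png');a=cv2.imread('pics/side2.png');cv2.imwrite('pics/v4.png',cv2.resize(a[60:360,240:560],(640,600)))
E
```

```text
t: 14.6
position: [0.4645, -0.1543, 0.2631]
tcp_rot: [3.038, -0.6, 0.084]
ft_force: [0.4, 0.2, -2.2]
opening: 0.0591
t: 14.98
position: [0.4736, -0.2514, 0.2632]
tcp_rot: [3.033, -0.608, 0.083]
ft_force: [0.1, 0.9, -1.4]
opening: 0.0592
[-0.74  0.02  1.16  1.8   0.02  1.27 -1.56] [[ 0.921 -0.387  0.043]
 [-0.384 -0.922 -0.057]
 [ 0.062  0.036 -0.997]] 0.05922431627882083
```

View pics/v4.png

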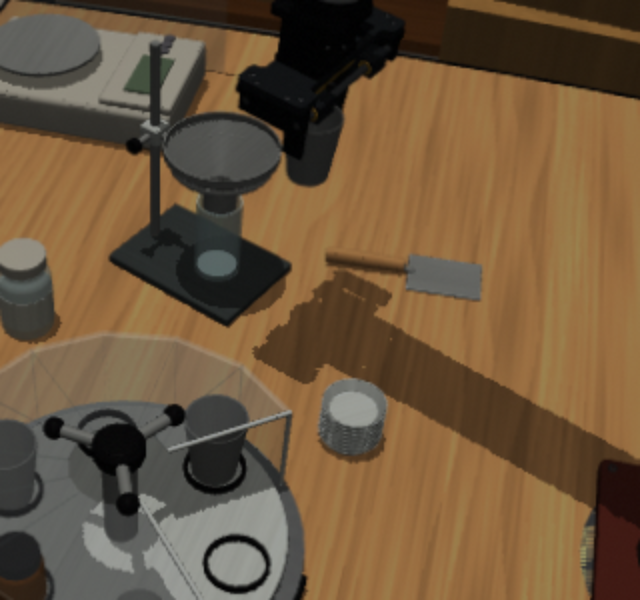

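```bash
cat > tip.py <<'E'
from h import *
import sys
F=np.array([.574,-.291]); w=np.array([np.cos(np.radians(-22.3)),np.sin(np.radians(-22.3))])
o=manip.observe(); q=o['position'][:2]-F; print('r',(q@w).round(4),'lat',(q[0]*w[1]-q[1]*w[0]).round(4),'h',(o['position'][2]-.19).round(4), o['ft_force'].round(1),o['opening'].round(4))
W=[]
for t in map(float,sys.argv[1:]):
    a=np.radians(t); d=.048*np.sin(a)-.024*np.cos(a); h=.048*np.cos(a)+.024*np.sin(a)
    W.append((*(F+w*(-.065+d)),.19+h))
if W: rows(W)
E
python3 tip.py -5 10 25 40 55 65 75 85 95 103
```

```text
Traceback (most recent call last):
  File "tip.py", line 4, in <module>
    o=manip.observe(); q=o['position'][:2]-F; print('r',(q@w).round(4),'lat',(q[0]*w[1]-q[1]*w[0]).round(4),'h',(o['position'][2]-.19).round(4), o['ft_force'].round(1),o['opening'].round(4))
                                                                                                                                                                        ^^^^^^^^^^^^^^^^^^
AttributeError: 'float' object has no attribute 'round'
```

```bash
sed -i "s/o\['opening'\].round(4)/o['opening']/" tip.py; python3 tip.py -5 10 25 40 55 65 75 85 95 103
```

```text
r -0.1085 lat -0.0008 h 0.0729 [-0.   0.3 -3.1] 0.059476997822052666
[1.37, -0.02, 2.81] 0
[1.31, 0.01, -0.49] 0
[1.39, -0.0, -0.14] 0
[1.38, -0.01, 0.23] 0
[1.28, -0.02, 0.58] 0
[0.75, -0.02, 0.56] 0
[0.64, -0.03, 0.68] 0
[0.51, -0.03, 0.78] 0
[0.37, -0.03, 0.86] 0
[0.18, -0.03, 0.73] 0
yaw left 0
```

Lower beside the rim first, then start tipping.

```bash
python3 -m pendant '[0,0,2.8,0,1, 0.7,0,0,0,1, 0.7,0,0,0,1, 0.7,0,-0.25,0,1, 0.7,0,-0.2,0,1]'; python3 tip.py; python3 -m pendant '[0.7,0,-0.1,0,1, 0.7,0,0,0,1, 0.7,0,0.1,0,1, 0,0,0,0,1]'; python3 tip.py 40 55 65 75 85 95 103;  python3 - <<'E'
from h import *
s=snap('side');save(s,'side3.png');a=cv2.imread('pics/side3.png');cv2.imwrite('pics/v5.png',cv2.resize(a[60:210,300:460],(640,600)))
E
```

```text
t: 15.65
position: [0.5019, -0.2596, 0.2419]
tcp_rot: [3.037, -0.6, 0.083]
ft_force: [-2.3, -0.1, -2.4]
opening: 0.0593
r -0.0787 lat -0.0017 h 0.0519 [-2.3 -0.1 -2.4] 0.059311248017828215
t: 16.15
position: [0.5215, -0.2675, 0.2427]
tcp_rot: [3.037, -0.6, 0.084]
ft_force: [-1.9, 2.2, -0.1]
opening: 0.0591
r -0.0575 lat -0.0018 h 0.0527 [-1.9  2.2 -0.1] 0.05908283052766773
[0.49, 0.18, 0.08] 0
[1.28, -0.02, 0.58] 0
[0.75, -0.02, 0.56] 0
[0.64, -0.02, 0.68] 0
[0.51, -0.03, 0.78] 0
[0.37, -0.03, 0.86] 0
[0.18, -0.02, 0.73] 0
yaw left 0
```

View pics/v5.png

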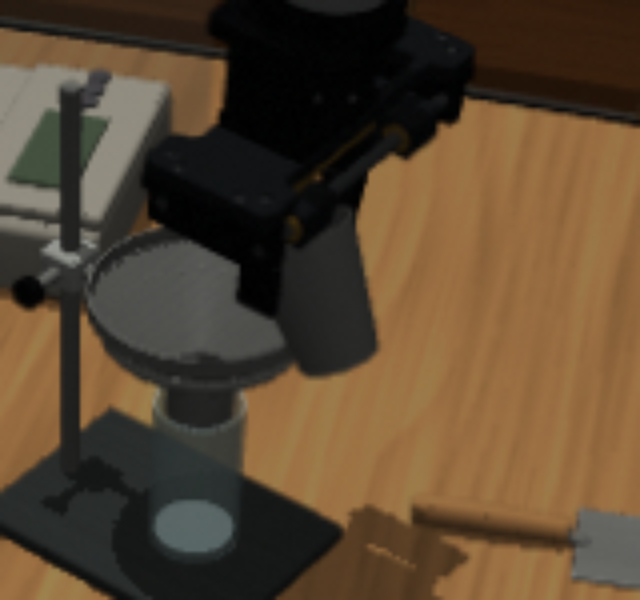

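The tip works: the cup pivots in the pads, about 30° over, with its foot held back by the rim at crop (300,370). I'll continue.

```bash
python3 -m pendant '[0.6,0,0.1,0,1, 0.7,0,0.3,0,1, 0.6,0,0.3,0,1, 0.75,0,0.55,0,1, 0.65,0,0.7,0,1]'; python3 tip.py;  python3 -m pendant '[0.5,0,0.8,0,1, 0.4,0,0.8,0,1, 0,0,0,0,1]'; python3 tip.py 85 95 103;  python3 - <<'E'
from h import *
s=snap('side');save(s,'side4.png');a=cv2.imread('pics/side4.png');cv2.imwrite('pics/v6.png',cv2.resize(a[60:210,300:460],(640,600)))
E
```

```text
t: 16.82
position: [0.5535, -0.2814, 0.2253]
tcp_rot: [3.037, -0.6, 0.086]
ft_force: [-1.9, 1.2, 4.0]
opening: 0.0583
r -0.0226 lat -0.0011 h 0.0353 [-1.9  1.2  4. ] 0.05826500775237882
t: 17.2
position: [0.5616, -0.2852, 0.2092]
tcp_rot: [3.037, -0.6, 0.083]
ft_force: [1.5, 1.0, 1.2]
opening: 0.0585
r -0.0137 lat -0.0006 h 0.0192 [1.5 1.  1.2] 0.058461026874693414
[-0.5, 0.09, -0.92] 0
[0.37, -0.03, 0.86] 0
[0.18, -0.02, 0.73] 0
yaw left 0
```

View pics/v6.png

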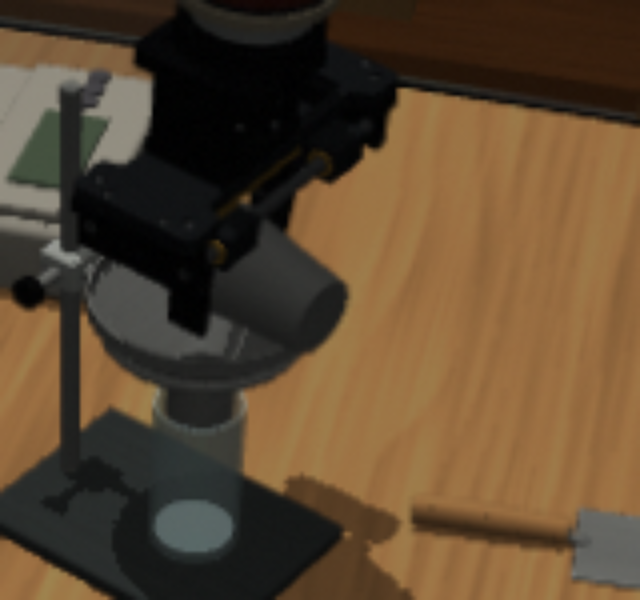

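```bash
python3 -m pendant '[0.35,0,0.4,0,1, 0.25,0,0.4,0,1, 0,0,0.3,0,1, 0,0,0,0,1]'; python3 tip.py;  python3 - <<'E'
from h import *
s=snap('side');save(s,'side5.png');a=cv2.imread('pics/side5.png')[60:210,300:460]
s=snap('top');save(s,'top5.png');b=cv2.imread('pics/top5.png')[170:320,360:520]
cv2.imwrite('pics/v7.png',cv2.resize(np.hstack([a,b]),(800,375)))
E
```

```text
t: 17.75
position: [0.5678, -0.2884, 0.1994]
tcp_rot: [3.037, -0.6, 0.085]
ft_force: [2.9, -0.2, 2.3]
opening: 0.0582
r -0.0067 lat -0.0001 h 0.0094 [ 2.9 -0.2  2.3] 0.05823173846644237
```

View pics/v7.png

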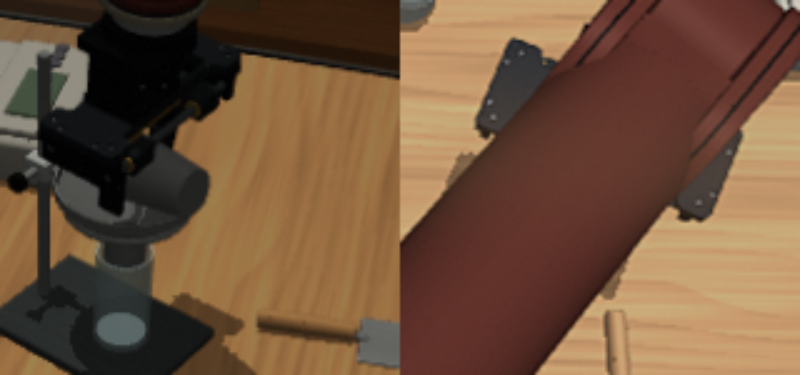

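Cup is past horizontal, but no pellets show in the tube yet (side crop (120,325)). I'll tip a bit further and give it time with a gentle wiggle.

```bash
python3 -m pendant '[0.2,0,0.3,0,1, 0,0.2,0,0,1, 0,-0.2,0,0,1, 0,0.2,0,0,1, 0,-0.2,0,0,1]'; python3 tip.py;  python3 - <<'E'
from h import *
s=snap('side');save(s,'side6.png');a=cv2.imread('pics/side6.png')[80:200,315:415]
b=cv2.imread('pics/side0.png')[80:200,315:415]
for k in ('pellet1','sample_cup'):
    print(k,[(d['p'],np.array(d['uv']).round(1)) for d in vision.boxes_of('side',k)[:6]])
cv2.imwrite('pics/v8.png',cv2.resize(np.hstack([a,b]),(800,480),interpolation=cv2.INTER_CUBIC))
E
```

```text
t: 18.48
position: [0.5689, -0.2897, 0.1965]
tcp_rot: [3.036, -0.601, 0.084]
ft_force: [-0.4, -2.0, 1.0]
opening: 0.058
r -0.0052 lat 0.0007 h 0.0065 [-0.4 -2.   1. ] 0.05804598536461967
pellet1 [(0.21, array([369.4, 131. ]))]
sample_cup [(0.95, array([372. , 130.7])), (0.38, array([283.7, 326.4]))]
```

View pics/v8.png

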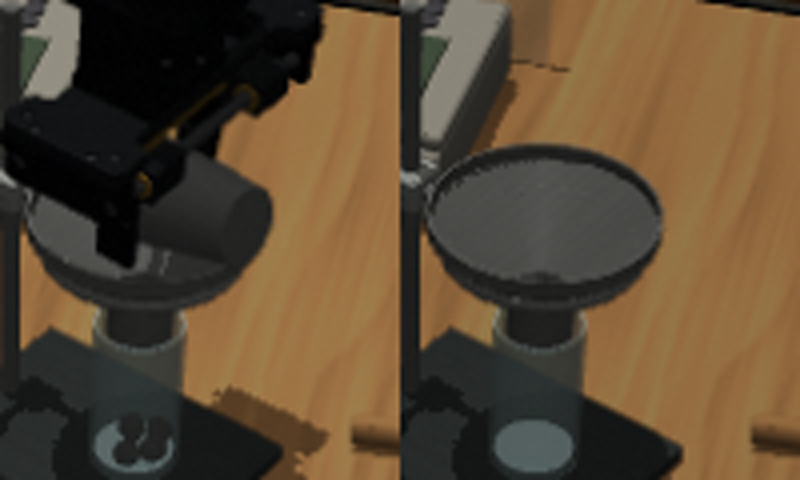

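Pellets are in the tube now (left crop (140,440)), at least three or four. More wiggle, then back out of the funnel upward.

```bash
python3 -m pendant '[0,0.3,0,0,1, 0,-0.3,0,0,1, 0.2,0.3,0,0,1, -0.2,-0.3,0,0,1, 0,0,0,0,1]'; python3 -m pendant '[0,0,0,0,1, 0,0,0,0,1, -0.2,0,-2,0,1, -0.5,0,-4,0,1, -1,0,-4,0,1]';python3 -m pendant '[-3,0,-3,0,1, -5,0,0,0,1, -5,0,0,0,1, 0,0,0,0,1]'; python3 tip.py;  python3 - <<'E'
from h import *
s=snap('side');save(s,'side7.png');a=cv2.imread('pics/side7.png')[40:200,310:470]
s=snap('top');save(s,'top7.png');b=cv2.imread('pics/top7.png')[170:330,350:510]
cv2.imwrite('pics/v9.png',cv2.resize(np.hstack([a,b]),(800,400),interpolation=cv2.INTER_CUBIC))
E
```

```text
t: 19.25
position: [0.5693, -0.2889, 0.1964]
tcp_rot: [3.037, -0.6, 0.084]
ft_force: [-0.8, -0.4, 2.0]
opening: 0.0583
t: 19.88
position: [0.5487, -0.2773, 0.2971]
tcp_rot: [3.037, -0.601, 0.084]
ft_force: [-0.0, 0.0, -0.7]
opening: 0.0583
t: 20.38
position: [0.4503, -0.235, 0.3238]
tcp_rot: [3.051, -0.61, 0.076]
ft_force: [0.1, 0.5, -0.2]
opening: 0.0585
r -0.1357 lat -0.0048 h 0.1338 [ 0.1  0.5 -0.2] 0.05848998518323351
```

View pics/v9.png

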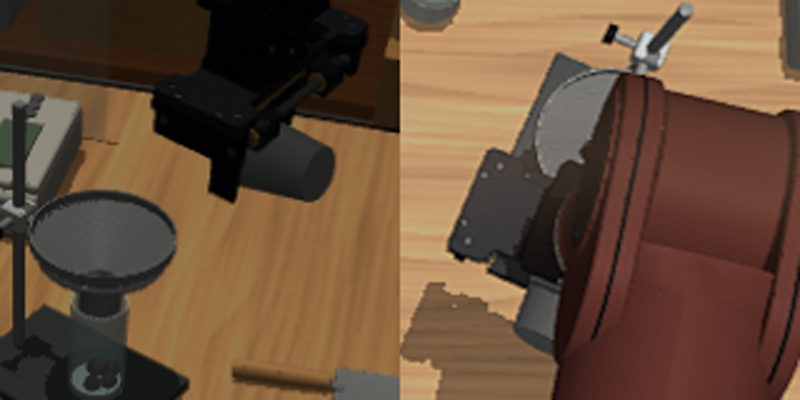

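Pellets are in the tube (side crop (100,375)), and the funnel looks empty. Pad friction holds the cup about 105° over, so it has to be turned upright again. I'll yaw 180° so the foot leads, hook the foot under the funnel rim and lift.

```bash
python3 -m pendant '[0,0,0,-10.5,1, 0,0,0,-10.5,1, 0,0,0,-10.5,1, 0,0,0,-10.5,1, 0,0,0,-10.5,1]';python3 -m pendant '[0,0,0,-10.5,1, 0,0,0,-10.5,1, 0,0,0,-10.5,1, 0,0,0,-10.5,1, 0,0,0,-10.5,1]';python3 -m pendant '[0,0,0,-10.5,1, 0,0,0,-10.5,1, 0,0,0,-10.5,1, 0,0,0,-10.5,1, 0,0,0,-10.5,1]';python3 -m pendant '[0,0,0,-10.5,1, 0,0,0,-10.5,1, 0,0,0,0,1]'; python3 - <<'E'
from h import *
o=manip.observe();print(o['q'].round(2),R.from_rotvec(o['tcp_rot']).as_matrix().round(3))
F=np.array([.574,-.291]); w=np.array([np.cos(np.radians(-22.3)),np.sin(np.radians(-22.3))])
g=lambda r,h:(*(F+w*r/1000),.19+h/1000)
rows([g(-150,100),g(-150,-52),g(-114,-55)],yaw=157.7)
s=snap('side');save(s,'side8.png');a=cv2.imread('pics/side8.png')[20:200,310:500]
cv2.imwrite('pics/v10.png',cv2.resize(a,(760,720)[:2] if 0 else (633,600),interpolation=cv2.INTER_CUBIC))
E
```

```text
t: 21.1
position: [0.4526, -0.2346, 0.3233]
tcp_rot: [2.976, 0.803, 0.031]
ft_force: [-0.3, -1.1, -1.1]
opening: 0.0584
t: 21.72
position: [0.4525, -0.2346, 0.3234]
tcp_rot: [2.312, 2.034, -0.013]
ft_force: [-0.6, 0.3, -1.1]
opening: 0.0583
t: 22.35
position: [0.4525, -0.2346, 0.3234]
tcp_rot: [1.178, 2.856, -0.054]
ft_force: [0.1, -0.0, -0.8]
opening: 0.0588
t: 22.72
position: [0.4524, -0.2346, 0.3233]
tcp_rot: [0.649, 3.027, -0.066]
ft_force: [0.2, 0.2, -1.2]
opening: 0.0585
[-1.09 -0.37  1.19  1.75  0.39  1.5   1.21] [[-0.911  0.411  0.035]
 [ 0.409  0.911 -0.051]
 [-0.053 -0.032 -0.998]]
[1.76, -0.55, 3.26] -1.9
[0.26, 0.17, 5.06] 0.0
[0.26, 0.17, 5.06] 0.0
[0.26, 0.17, 5.06] 0.0
[-3.58, 0.02, 0.49] 0.0
yaw left 0.0
```

View pics/v10.png

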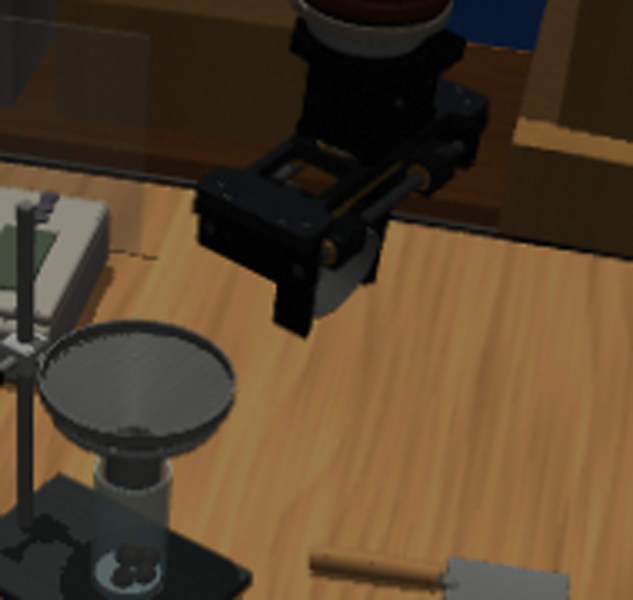

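```bash
python3 -m pendant '[1.8,-0.5,3.3,-1.9,1, 0.26,0.17,5,0,1, 0.26,0.17,5,0,1, 0.26,0.17,5,0,1, 0,0,0,0,1]'; python3 tip.py; python3 - <<'E'
from h import *
o=manip.observe();print(o['q'].round(2))
F=np.array([.574,-.291]); w=np.array([np.cos(np.radians(-22.3)),np.sin(np.radians(-22.3))])
g=lambda r,h:(*(F+w*r/1000),.19+h/1000)
rows([g(-114,-56),g(-114,-48),g(-118,-41),g(-122,-33),g(-124,-22),g(-125,-10),g(-124.6,1.5)],yaw=157.7)
E
```

```text
t: 23.4
position: [0.4252, -0.2267, 0.1428]
tcp_rot: [0.596, 3.033, -0.066]
ft_force: [0.3, -0.1, 0.5]
opening: 0.0584
r -0.1621 lat -0.0031 h -0.0472 [ 0.3 -0.1  0.5] 0.058401231362433956
[-1.17 -0.38  1.38  2.07  0.46  1.13  1.19]
[-4.75, -0.28, 1.17] 0.1
[-0.05, -0.03, -0.8] 0.0
[0.36, -0.02, -0.72] 0.0
[0.35, -0.03, -0.82] 0.0
[0.14, -0.04, -1.11] 0.0
[0.03, -0.04, -1.2] 0.0
[-0.11, -0.04, -1.15] 0.0
yaw left 0.0
```

```bash
python3 -m pendant '[-2.4,-0.15,0.6,0,1, -2.3,-0.15,0.6,0,1, 0,0,0,0,1]'; python3 tip.py; python3 -m pendant '[-0.05,-0.03,-0.8,0,1, 0.36,0,-0.7,0,1, 0.35,0,-0.8,0,1, 0.14,0,-1.1,0,1]'; python3 tip.py;  python3 -c "
from h import *
s=snap('side');save(s,'side9.png');a=cv2.imread('pics/side9.png')[60:210,310:460]
cv2.imwrite('pics/v11.png',cv2.resize(a,(600,600),interpolation=cv2.INTER_CUBIC))"
```

```text
t: 23.78
position: [0.4419, -0.2358, 0.155]
tcp_rot: [0.59, 2.998, -0.077]
ft_force: [-0.8, 0.3, -0.7]
opening: 0.0588
r -0.1432 lat -0.0009 h -0.035 [-0.8  0.3 -0.7] 0.058829619811116986
t: 24.28
position: [0.4304, -0.2297, 0.1873]
tcp_rot: [0.588, 3.001, -0.076]
ft_force: [0.2, -0.1, -0.9]
opening: 0.0585
r -0.1561 lat -0.0023 h -0.0027 [ 0.2 -0.1 -0.9] 0.05846603244267919
```

View pics/v11.png

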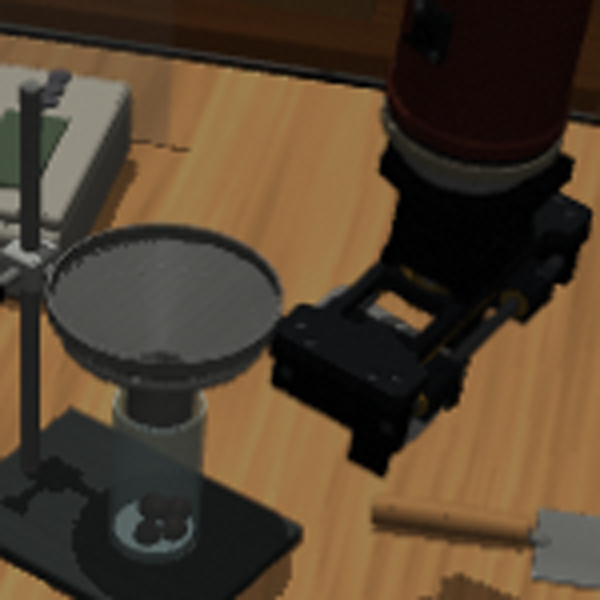

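I missed the hook because joints 2 and 3 were at their limits there. Nothing was touched, and four pellets show in the tube at crop (160,520). I'll try from the carousel side, where the posture is easier.

```bash
python3 - <<'E'
from h import *
o=manip.observe();print(o['q'].round(2),R.from_rotvec(o['tcp_rot']).as_matrix().round(3))
rows([(.44,-.2,.25),(.50,-.08,.25),(.6365,-.138,.25)],yaw=67.7)
E
```

```text
[-1.04 -0.38  1.23  2.03  0.44  1.19  1.2 ] [[-0.923  0.378  0.072]
 [ 0.374  0.925 -0.065]
 [-0.091 -0.033 -0.995]]
[-0.14, 1.44, -3.13] 10
[0.11, 1.45, -3.13] 10
[1.2, 4.31, -0.12] 10
[1.93, 4.03, -0.12] 10
[2.6, 3.64, -0.12] 10
[-3.22, 3.73, 0.45] 10
[-2.52, 4.23, 0.45] 10
[-1.75, 4.6, 0.45] 10
yaw left 10.224633481171281
```

```bash
python3 -m pendant '[-0.14,1.4,-3.1,10,1, 0.1,1.4,-3.1,10,1, 1.2,4.3,-0.12,10,1, 1.9,4,-0.12,10,1, 2.6,3.6,-0.12,10,1]'; python3 -c "
from h import *
o=manip.observe();print(o['q'].round(2))
rows([(.52,-.08,.25),(.6365,-.138,.25)],yaw=67.7)"
```

```text
t: 24.95
position: [0.4996, -0.0802, 0.2479]
tcp_rot: [1.801, 2.456, -0.015]
ft_force: [0.0, -0.0, -0.5]
opening: 0.0581
[-0.92 -0.1   0.91  1.89  0.15  1.24  0.25]
[-0.61, 1.96, -0.06] 10
[-2.41, 3.58, 0.4] 10
[-1.75, 3.95, 0.4] 10
[-1.04, 4.19, 0.4] 9.7
yaw left 0.0
```

```bash
python3 -m pendant '[-0.6,2,-0.06,10,1, -2.4,3.6,0.4,10,1, -1.75,3.95,0.4,10,1, -1,4.2,0.4,9.7,1, 0,0,0,0,1]'; cat > tip2.py <<'E'
from h import *
import sys
F=np.array([.574,-.291]); v=np.array([np.cos(np.radians(247.7)),np.sin(np.radians(247.7))])
def show():
    o=manip.observe(); q=o['position'][:2]-F; print('r',(q@v*1000).round(1),'lat',((q[0]*v[1]-q[1]*v[0])*1000).round(1),'h',(o['position'][2]*1000-190).round(1),o['ft_force'].round(1),o['opening'],o['q'].round(2))
g=lambda r,h:(*(F+v*r/1000),.19+h/1000)
show()
if len(sys.argv)>1: rows([g(*map(float,a.split(','))) for a in sys.argv[1:]],yaw=67.7)
E
python3 tip2.py -165,-56 -114,-56 -114,-48 -118,-41 -122,-33 -124,-22 -125,-10 -124.6,1.5
```

```text
t: 25.58
position: [0.6384, -0.1388, 0.2477]
tcp_rot: [2.525, 1.704, 0.026]
ft_force: [-0.2, -0.3, -0.8]
opening: 0.0583
r -165.2 lat -1.8 h 57.7 [-0.2 -0.3 -0.8] 0.05834364851016817 [-0.66  0.42  1.04  1.56 -0.33  1.28  0.02]
[0.14, -0.4, 3.77] 0.2
[0.14, -0.4, 3.77] 0.0
[0.14, -0.4, 3.77] 0.0
[-5.1, -0.02, 0.2] 0.0
[-0.03, 0.07, -0.8] 0.0
[0.37, 0.06, -0.71] 0.0
[0.37, 0.07, -0.81] 0.0
[0.16, 0.1, -1.1] 0.0
[0.05, 0.11, -1.2] 0.0
[-0.08, 0.1, -1.14] 0.0
yaw left 0.0
```

```bash
python3 -m pendant '[0.14,-0.4,3.8,0,1, 0.14,-0.4,3.8,0,1, 0.14,-0.4,3.8,0,1, -2.5,0,0.1,0,1, -1.5,0,0.1,0,1]'; python3 tip2.py;  python3 -c "
from h import *
s=snap('side');save(s,'side10.png');a=cv2.imread('pics/side10.png')[80:260,250:430]
cv2.imwrite('pics/v12.png',cv2.resize(a,(600,600),interpolation=cv2.INTER_CUBIC))"
```

```text
t: 26.2
position: [0.6198, -0.1747, 0.1347]
tcp_rot: [2.524, 1.708, 0.035]
ft_force: [-0.4, 0.0, -1.3]
opening: 0.0584
r -125.0 lat 1.7 h -55.3 [-0.4  0.  -1.3] 0.05843622060933633 [-0.57  0.49  0.98  1.72 -0.42  1.07  0.14]
```

View pics/v12.png

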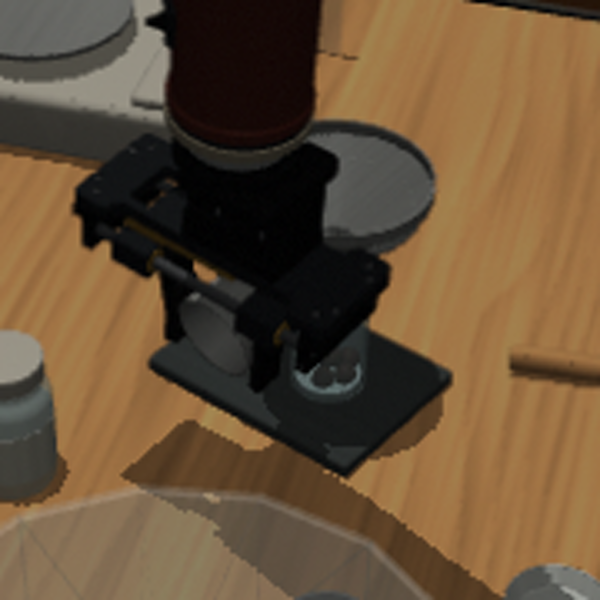

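View straight into the mouth at crop (215,330): the cup is empty, and its foot is under the funnel's edge. Now I'll hook and lift.

```bash
python3 -m pendant '[-0.6,0,0,0,1, -0.4,0,0,0,1, 0,0,-0.5,0,1, 0,0,-0.5,0,1]'; python3 tip2.py; python3 -m pendant '[0.2,0,-0.5,0,1, 0.2,0,-0.5,0,1, 0.2,0,-0.5,0,1]'; python3 tip2.py;python3 -m pendant '[0.1,0,-0.6,0,1, 0.1,0,-0.6,0,1]'; python3 tip2.py
```

```text
t: 26.75
position: [0.6192, -0.1751, 0.1442]
tcp_rot: [2.522, 1.719, 0.044]
ft_force: [10.6, 15.3, -11.2]
opening: 0.0586
r -124.4 lat 2.1 h -45.8 [ 10.6  15.3 -11.2] 0.058552474972963786 [-0.56  0.48  0.98  1.71 -0.41  1.09  0.15]
t: 27.12
position: [0.6197, -0.1705, 0.1595]
tcp_rot: [2.522, 1.717, 0.042]
ft_force: [5.2, 9.0, -5.2]
opening: 0.0585
r -128.8 lat 3.5 h -30.5 [ 5.2  9.  -5.2] 0.058505033599740984 [-0.59  0.46  1.    1.7  -0.39  1.11  0.13]
t: 27.38
position: [0.619, -0.1688, 0.1716]
tcp_rot: [2.523, 1.715, 0.04]
ft_force: [3.5, 7.4, -4.2]
opening: 0.0587
r -130.1 lat 4.7 h -18.4 [ 3.5  7.4 -4.2] 0.05873108673447442 [-0.6   0.45  1.01  1.69 -0.38  1.13  0.12]
```

```bash
python3 tip2.py -129,-8 -127,4 -124,14 -119,25 -112,34 -105,40 | tail -8; python3 -m pendant '[-0.1,0,-1,0,1, -0.2,0,-1.2,0,1, -0.3,0,-1,0,1]'; python3 tip2.py -119,25 -112,34 -105,40
```

```text
r -130.1 lat 4.7 h -18.4 [ 3.5  7.4 -4.2] 0.05873108673447442 [-0.6   0.45  1.01  1.69 -0.38  1.13  0.12]
[-0.15, 0.56, -0.99] 0.6
[-0.23, 0.11, -1.19] 0.0
[-0.33, 0.09, -0.99] 0.0
[-0.53, 0.1, -1.08] 0.0
[-0.73, 0.08, -0.88] 0.0
[-0.72, 0.05, -0.58] 0.0
yaw left 0.0
t: 27.75
position: [0.613, -0.1756, 0.204]
tcp_rot: [2.524, 1.71, 0.036]
ft_force: [-0.3, 2.2, -4.1]
opening: 0.0584
r -121.5 lat 7.7 h 14.0 [-0.3  2.2 -4.1] 0.05839773932745664 [-0.62  0.41  1.04  1.66 -0.34  1.19  0.1 ]
[-0.29, 0.87, -1.01] 0.5
[-0.73, 0.08, -0.87] 0.0
[-0.72, 0.05, -0.58] 0.0
yaw left 0.0
```

```bash
python3 -m pendant '[-0.4,0.4,-1,0.5,1, -0.7,0.3,-0.9,0,1, -0.7,0.2,-0.6,0,1, 0,0,0,0,1]'; cat > cup.py <<'E'
from tip2 import *
o=manip.observe();p=o['position']
for n in ('side','top'):
    s=snap(n)
    for m in vision.trace(n,'sample_cup')[:2]:
        mk=m['mask']&(s['depth']>0); P,u,v_=cloud(s); Q=P[mk[v_,u]]-p
        Q=Q[np.linalg.norm(Q,axis=1)<.1]
        if len(Q)<20: continue
        a=Q[:,:2]@v*1000; b=(Q[:,0]*v[1]-Q[:,1]*v[0])*1000; z=Q[:,2]*1000
        print(n,round(m['p'],2),len(Q),'along',np.percentile(a,[2,50,98]).round(),'lat',np.percentile(b,[2,50,98]).round(),'z',np.percentile(z,[2,50,98]).round())
        for z0 in range(-70,30,10):
            k=(z>z0)&(z<=z0+10)
            if k.sum()>5: print('   z',z0,'along',np.percentile(a[k],[3,97]).round(),'lat',np.percentile(b[k],[3,97]).round(),k.sum())
E
python3 cup.py
```

```text
t: 28.25
position: [0.6129, -0.1966, 0.2309]
tcp_rot: [2.531, 1.694, 0.037]
ft_force: [0.7, 2.3, 0.3]
opening: 0.0578
r -102.1 lat -0.2 h 40.9 [0.7 2.3 0.3] 0.05783436533284232 [-0.59  0.4   1.05  1.62 -0.34  1.24  0.12]
side 0.89 758 along [-35.  -2.  29.] lat [-27. -10.  29.] z [-56. -14.  17.]
   z -60 along [-9. 17.] lat [-4. 21.] 41
   z -50 along [-14.  24.] lat [-20.  23.] 58
   z -40 along [-18.  29.] lat [-23.  24.] 89
   z -30 along [-22.  29.] lat [-24.  23.] 109
   z -20 along [-28.  29.] lat [-24.  26.] 127
   z -10 along [-34.  21.] lat [-26.  28.] 121
   z 0 along [-37.  20.] lat [-27.  30.] 145
   z 10 along [-17.  18.] lat [-29.  31.] 58
```

```bash
python3 -m pendant '[-0.7,0,0,0,1, -0.7,0,0,0,1, 0,0,0,0,1]'; python3 cup.py
```

```text
t: 28.82
position: [0.607, -0.2088, 0.2304]
tcp_rot: [2.532, 1.696, 0.036]
ft_force: [1.2, 2.1, -0.6]
opening: 0.0578
r -88.6 lat 0.6 h 40.4 [ 1.2  2.1 -0.6] 0.057799038631693035 [-0.57  0.4   1.05  1.62 -0.34  1.24  0.14]
side 0.75 876 along [-37. -13.  21.] lat [-26.  -0.  29.] z [-57. -11.  16.]
   z -60 along [-22.   5.] lat [-11.  22.] 58
   z -50 along [-25.   5.] lat [-11.  23.] 63
   z -40 along [-27.  14.] lat [-14.  25.] 71
   z -30 along [-29.  21.] lat [-23.  26.] 111
   z -20 along [-32.  21.] lat [-25.  27.] 141
   z -10 along [-36.  20.] lat [-26.  28.] 164
   z 0 along [-38.  18.] lat [-27.  31.] 160
   z 10 along [-38.  18.] lat [-28.  31.] 101
side 0.73 194 along [27. 41. 64.] lat [ 9. 38. 59.] z [-66. -49. -39.]
   z -70 along [31. 58.] lat [ 9. 46.] 56
   z -60 along [30. 60.] lat [13. 54.] 35
   z -50 along [27. 64.] lat [20. 59.] 91
   z -40 along [27. 65.] lat [26. 60.] 11
```

```bash
python3 -m pendant '[-0.6,0,0,0,1, 0,0,0,0,1]'; python3 cup.py | head -14; python3 -m pendant '[2,0,-1,0,1, 3,0,-2,0,1]';  python3 cup.py | head -14
```

```text
t: 29.28
position: [0.6049, -0.2138, 0.2306]
tcp_rot: [2.532, 1.697, 0.036]
ft_force: [1.2, 4.3, 0.6]
opening: 0.0574
r -83.1 lat 0.7 h 40.6 [1.2 4.3 0.6] 0.05737949564827784 [-0.56  0.4   1.05  1.62 -0.34  1.24  0.15]
side 0.74 897 along [-38. -18.  19.] lat [-27.   2.  29.] z [-55.  -9.  16.]
   z -60 along [-29.  -3.] lat [-10.  22.] 48
   z -50 along [-30.  -2.] lat [-13.  23.] 71
   z -40 along [-32.  -3.] lat [-10.  24.] 78
   z -30 along [-32.  18.] lat [-21.  26.] 88
   z -20 along [-35.  18.] lat [-24.  27.] 137
   z -10 along [-37.  19.] lat [-26.  29.] 171
   z 0 along [-39.  18.] lat [-27.  29.] 169
   z 10 along [-39.  17.] lat [-28.  31.] 131
t: 29.72
position: [0.6204, -0.1674, 0.2584]
tcp_rot: [2.535, 1.692, 0.031]
ft_force: [0.3, 0.1, -1.2]
opening: 0.0577
r -132.0 lat 4.0 h 68.4 [ 0.3  0.1 -1.2] 0.057709664308875745 [-0.64  0.39  1.06  1.57 -0.31  1.29  0.05]
```

```bash
python3 -c "
from h import *
o=manip.observe();print(o['q'].round(2),R.from_rotvec(o['tcp_rot']).as_matrix().round(3))
rows([(.50,-.06,.26),(.45,.138,.26)],yaw=-6,step=5)"
```

```text
[-0.64  0.39  1.06  1.57 -0.31  1.29  0.05] [[ 0.381  0.922  0.071]
 [ 0.924 -0.377 -0.066]
 [-0.034  0.091 -0.995]]
[1.29, -3.8, -0.43] 10
[0.61, -3.96, -0.43] 10
[-0.08, -4.01, -0.43] 10
[-0.78, -3.94, -0.43] 10
[0.96, -3.96, -0.33] 10
[0.26, -4.06, -0.33] 10
[-0.45, -4.05, -0.33] 10
[-1.15, -3.91, -0.33] 3.6
[-1.39, -3.83, -0.33] 0.0
yaw left 0.0
```

```bash
python3 -m pendant '[1.3,-3.8,-0.43,10,1, 0.6,-4,-0.43,10,1, -0.1,-4,-0.43,10,1, -0.8,-3.9,-0.43,10,1, 1,-4,-0.33,10,1]';python3 -m pendant '[0.3,-4,-0.33,10,1, -0.4,-4,-0.33,10,1, -1.1,-3.9,-0.33,3.6,1, 0,0,0,0,1]'; cat > cup2.py <<'E'
from h import *
o=manip.observe();p=o['position'];M=R.from_rotvec(o['tcp_rot']).as_matrix();print(o['t'],p.round(4),M[:,2].round(3),o['q'].round(2),o['opening'])
for n in ('side','top'):
    s=snap(n);save(s,'c_%s_%d.png'%(n,o['t']*100))
    P,u,v=cloud(s); Q=(P-p)*1000; k=(np.hypot(Q[:,0],Q[:,1])<45)&(abs(Q[:,2])<80)
    for m in vision.trace(n,'sample_cup')[:1]:
        kk=k&m['mask'][v,u]; q=Q[kk]
        if len(q)<30: continue
        print(n,round(m['p'],2),len(q),'zmin/max',np.percentile(q[:,2],[1,99]).round())
        for z0 in range(-70,30,10):
            b=(q[:,2]>z0)&(q[:,2]<=z0+10)
            if b.sum()>8: print('  z',z0,'x',np.percentile(q[b,0],[3,97]).round(),'y',np.percentile(q[b,1],[3,97]).round(),b.sum())
E
python3 cup2.py
```

```text
t: 30.55
position: [0.5041, -0.0478, 0.2623]
tcp_rot: [2.987, 0.703, 0.069]
ft_force: [0.1, 1.3, -1.1]
opening: 0.0575
t: 31.05
position: [0.4575, 0.0661, 0.2623]
tcp_rot: [3.075, 0.097, 0.089]
ft_force: [0.6, -1.1, -1.6]
opening: 0.0578
31.05 [0.4575 0.0661 0.2623] [ 0.06  -0.062 -0.996] [-1.18 -0.21  0.79  1.93  0.24  1.33 -1.97] 0.057817075486063275
top 0.55 44 zmin/max [-60.   5.]
  z -60 x [ 5. 22.] y [-21. -14.] 23
```

```bash
python3 -c "
from h import *
rows([(.45,.138,.25)],yaw=-6,step=5)"; cat > cup3.py <<'E'
from h import *
from scipy.optimize import least_squares
o=manip.observe();p=o['position'];print(o['t'],p.round(4),o['opening'],o['ft_force'].round(1))
s=snap('side');save(s,'c_side_%d.png'%(o['t']*100))
P,u,v=cloud(s); Q=(P-p)*1000; q=Q[(np.hypot(Q[:,0],Q[:,1])<42)&(Q[:,2]>-75)&(Q[:,2]<-22)]
print(len(q)); 
for z0 in range(-75,-20,6):
    b=(q[:,2]>z0)&(q[:,2]<=z0+6)
    if b.sum()>5: print('  z',z0,'x',np.percentile(q[b,0],[3,97]).round(),'y',np.percentile(q[b,1],[3,97]).round(),b.sum())
def res(c): # cone: foot centre x,y,z ; axis tilt
    x=q[:,0]-c[0]-c[3]*(q[:,2]-c[2]); y=q[:,1]-c[1]-c[4]*(q[:,2]-c[2]); h=q[:,2]-c[2]
    return np.hypot(x,y)-(22+.12*h)
f=least_squares(res,[0,0,-60,0,0],loss='soft_l1',f_scale=1.5,bounds=([-20,-20,-66,-.5,-.5],[20,20,-52,.5,.5])); print('foot',f.x[:3].round(1),'tilt deg',np.degrees(f.x[3:]).round(1),'res',np.abs(f.fun).mean())
E

```

```text
[-0.26, -3.79, 0.38] 9.5
[-0.88, -3.69, 0.38] 0.0
yaw left 0.0
```

```bash
python3 -m pendant '[-0.3,-3.8,0.3,9.5,1, -0.9,-3.7,0.4,0,1, 0,0,0,0,1]'; python3 cup3.py
```

```text
t: 31.62
position: [0.4485, 0.1414, 0.2502]
tcp_rot: [3.076, -0.157, 0.098]
ft_force: [-0.6, 0.1, -0.4]
opening: 0.0577
31.625 [0.4485 0.1414 0.2502] 0.05770848963175851 [-0.6  0.1 -0.4]
150
  z -63 x [-7. 24.] y [12. 21.] 11
  z -57 x [-9. 26.] y [13. 23.] 42
  z -51 x [-6. 26.] y [15. 24.] 36
  z -45 x [-4. 25.] y [18. 25.] 38
  z -39 x [-0. 22.] y [20. 26.] 21
foot [  9.   -1.6 -66. ] tilt deg [-1.9  2.3] res 0.610946391718395
```

```bash
python3 -c "
from h import *
print(manip.observe()['q'].round(2));rows([(.442,.1395,.25),(.442,.1395,.125)],step=4.5)"; 
```

```text
[-1.22 -0.14  0.7   1.92  0.18  1.3  -2.24]
[-0.7, 0.09, 0.01] 0
[-0.28, -0.24, 4.15] 0
[-0.28, -0.24, 4.15] 0
[-0.28, -0.24, 4.15] 0
yaw left 0
```

```bash
python3 -m pendant '[-0.7,0.1,0,0,1, -0.28,-0.24,4.1,0,1, -0.28,-0.24,4.1,0,1, -0.28,-0.24,4.1,0,1, 0,0,0,0,1]'; python3 cup3.py; python3 -c "
from h import *
print(manip.observe()['q'].round(2));rows([(.442,.1395,.106)],step=4.5)"
```

```text
t: 32.3
position: [0.44, 0.1381, 0.1253]
tcp_rot: [3.074, -0.164, 0.093]
ft_force: [-0.7, 0.6, -0.9]
opening: 0.0576
32.3 [0.44   0.1381 0.1253] 0.057631704378348886 [-0.7  0.6 -0.9]
66
  z -75 x [-17.  40.] y [10. 32.] 49
  z -57 x [ 2. 19.] y [20. 23.] 12
foot [ 13.1   6.  -66. ] tilt deg [  6.6 -28.6] res 2.65459606953887
[-1.21 -0.    0.76  2.1   0.1   1.02 -2.18]
[-0.08, -0.18, 2.11] 0
yaw left 0
```

```bash
python3 - <<'E'
from h import *
for n in ('side','top'):
    s=snap(n)
    for d in vision.place_of(n,'pocket')[:3]: print(n,'pocket',d['p'],onz(s,d['uv'],.042)[0])
    for d in vision.place_of(n,'sample_cup')[:3]: print(n,'cup foot',d['p'],np.array(d['uv']).round(1),onz(s,d['uv'],.064)[0])
# dark collar ring in the earlier side picture (pocket empty, same hub angle): ellipse fit
s=snap('side');im=cv2.imread('pics/side2.png',0)
u0,v0=proj(s,[[.450,.138,.05]])[0];print(u0,v0)
vv,uu=np.nonzero(im<45); W=onz(s,np.c_[uu,vv],.05)[:,:2]; r=np.hypot(W[:,0]-.45,W[:,1]-.138); k=(r<.036)&(r>.02)
from scipy.optimize import least_squares
f=least_squares(lambda c:np.hypot(W[k,0]-c[0],W[k,1]-c[1])-c[2],[.45,.138,.029],loss='soft_l1',f_scale=.002);print(k.sum(),f.x,np.abs(f.fun).mean())
E
```

```text
side pocket 0.86 [0.45141072 0.14315749 0.042     ]
side pocket 0.43 [0.60558125 0.01898033 0.042     ]
side cup foot 0.54 [343.2 289.8] [0.50501935 0.04142846 0.064     ]
top cup foot 0.49 [233.9 287.4] [0.44987527 0.13871489 0.064     ]
359.1214719087601 340.06160401762173
229 [0.45142518 0.14147443 0.02872732] 0.0013882724359774458
```

```bash
python3 -c "
from h import *
rows([(.4425,.1425,.110)],step=4.5)"
```

```text
[-0.12, -0.3, 1.78] 0
yaw left 0
```

```bash
python3 -m pendant '[-0.05,-0.3,0,0,1, -0.1,-0.1,0.8,0,1, -0.06,-0.06,0.8,0,1, 0,0,0,0,1]'; python3 -m pendant '[-0.03,-0.03,0.4,0,1, 0,0,0,0,1]';python3 -m pendant '[-0.03,-0.03,0.4,0,1, 0,0,0,0,1]'
```

```text
t: 33.2
position: [0.4406, 0.1435, 0.1098]
tcp_rot: [3.076, -0.162, 0.097]
ft_force: [0.2, -0.7, -0.6]
opening: 0.0577
t: 33.45
position: [0.4411, 0.1436, 0.1064]
tcp_rot: [3.077, -0.162, 0.099]
ft_force: [1.4, -1.2, -2.3]
opening: 0.0573
t: 33.7
position: [0.4426, 0.145, 0.1038]
tcp_rot: [3.079, -0.162, 0.103]
ft_force: [0.8, -0.2, 10.1]
opening: 0.0577
```

```bash
cat > rim.py <<'E'
from h import *
o=manip.observe();print(o['t'],o['position'].round(4),o['opening'])
for n in ('side','top'):
    s=snap(n); P,u,v=cloud(s)
    for m in vision.trace(n,'sample_cup')[:2]+vision.trace(n,'empty_cup_a')[:3]:
        q=P[m['mask'][v,u]]; q=q[(abs(q[:,0]-.45)<.05)&(abs(q[:,1]-.138)<.05)]
        if len(q)>40: 
            t=q[q[:,2]>np.percentile(q[:,2],99)-.006]; print(n,round(m['p'],2),len(q),'z99',np.percentile(q[:,2],[1,95,99]).round(4),'rim mid',((t.min(0)+t.max(0))/2).round(4),np.ptp(t,axis=0).round(3))
            c,r=cv2.minEnclosingCircle(t[:,:2].astype(np.float32)); print('   circle',np.round(c,4),round(r,4))
E
python3 rim.py; python3 -c "
from h import *
a=cv2.imread('pics/side0.png')
s=snap('side');save(s,'side13.png');a=cv2.imread('pics/side13.png')[260:400,280:440]
cv2.imwrite('pics/v13.png',cv2.resize(a,(686,600),interpolation=cv2.INTER_CUBIC))"
```

```text
33.7 [0.4426 0.145  0.1038] 0.05765234822505522
top 0.62 190 z99 [0.0358 0.0475 0.318 ] rim mid [0.4567 0.1276 0.4256] [0.004 0.002 0.003]
   circle [0.4567 0.1276] 0.0023
```

View pics/v13.png

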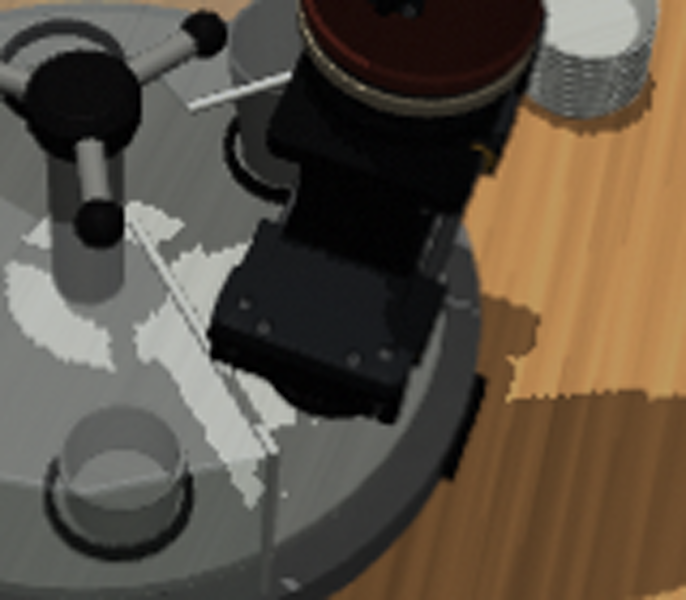

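```bash
python3 -m pendant '[0,0,-0.1,0,0.3, 0,0,0,0,0.3, 0,0,0,0,0.25, 0,0,0,0,0]';  python3 -m pendant '[0,0,0,0,0, 0,0,0,0,0, 0,0,0,0,0, 0,0,0,0,0]'; python3 -c "
from h import *
o=manip.observe()
rows([(o['position'][0],o['position'][1],.20),(.40,.02,.25)],step=3)"
```

```text
t: 34.55
position: [0.4409, 0.1442, 0.1035]
tcp_rot: [3.077, -0.162, 0.099]
ft_force: [-0.1, 0.8, -0.1]
opening: 0.0692
t: 35.05
position: [0.441, 0.1442, 0.1036]
tcp_rot: [3.077, -0.162, 0.099]
ft_force: [-0.8, 1.1, 0.4]
opening: 0.0866
[0.16, 0.13, -2.4] 0
[0.16, 0.13, -2.4] 0
[0.16, 0.13, -2.4] 0
[0.16, 0.13, -2.4] 0
[-0.49, 2.61, -0.89] 0
[-0.49, 2.61, -0.89] 0
[-0.49, 2.61, -0.89] 0
[-0.49, 2.61, -0.89] 0
[-0.49, 2.61, -0.89] 0
yaw left 0
```

Forces are free and the jaws are open. Lift straight up and get clear, then check.

```bash
python3 -m pendant '[0.16,0.13,-2.4,0,0, 0.16,0.13,-2.4,0,0, 0.2,0.15,-3,0,0, 0.2,0.2,-4,0,0, 0,5,0,0,0]'; python3 -m pendant '[0,5.5,0,0,0, 0,5.5,0,0,0, 0,5.5,0,0,0, 0,5.5,0,0,0, 0,4,0,0,0]'; python3 rim.py; python3 - <<'E'
from h import *
print(manip.observe()['position'])
a=snap('side');save(a,'side14.png');b=snap('top');save(b,'top14.png')
for n,s in (('side',a),('top',b)):
    print(n,'pellets',[(d['p'],np.array(d['uv']).round()) for d in vision.boxes_of(n,'pellet1')[:6]])
x=cv2.imread('pics/side14.png'); y=cv2.imread('pics/top14.png')
A=cv2.resize(x[90:420,220:440],(400,600),interpolation=cv2.INTER_CUBIC)
B=cv2.resize(y[170:320,180:330],(400,300),interpolation=cv2.INTER_CUBIC); D=cv2.resize(x[150:220,310:390],(400,300),interpolation=cv2.INTER_CUBIC)
cv2.imwrite('pics/v14.png',np.hstack([A,np.vstack([B,D])]))
E
```

```text
t: 35.67
position: [0.4365, 0.0974, 0.2275]
tcp_rot: [3.079, -0.155, 0.106]
ft_force: [0.8, -1.2, 0.5]
opening: 0.0871
t: 36.3
position: [0.4066, -0.1657, 0.2393]
tcp_rot: [3.078, -0.165, 0.1]
ft_force: [0.9, 1.1, 0.0]
opening: 0.0871
36.3 [ 0.4066 -0.1657  0.2393] 0.08708610980226897
side 0.66 1290 z99 [0.0521 0.119  0.1217] rim mid [0.4503 0.1412 0.1203] [0.06  0.062 0.009]
   circle [0.4506 0.1412] 0.0312
top 0.85 633 z99 [0.0412 0.1191 0.1217] rim mid [0.4504 0.1387 0.1198] [0.059 0.059 0.008]
   circle [0.4498 0.1388] 0.0307
top 0.4 188 z99 [0.0242 0.0335 0.0352] rim mid [0.4081 0.1381 0.0335] [0.016 0.097 0.009]
   circle [0.4068 0.1381] 0.0488
[ 0.40744373 -0.16210403  0.23891913]
side pellets [(0.16, array([415., 266.]))]
top pellets []
```

View pics/v14.png

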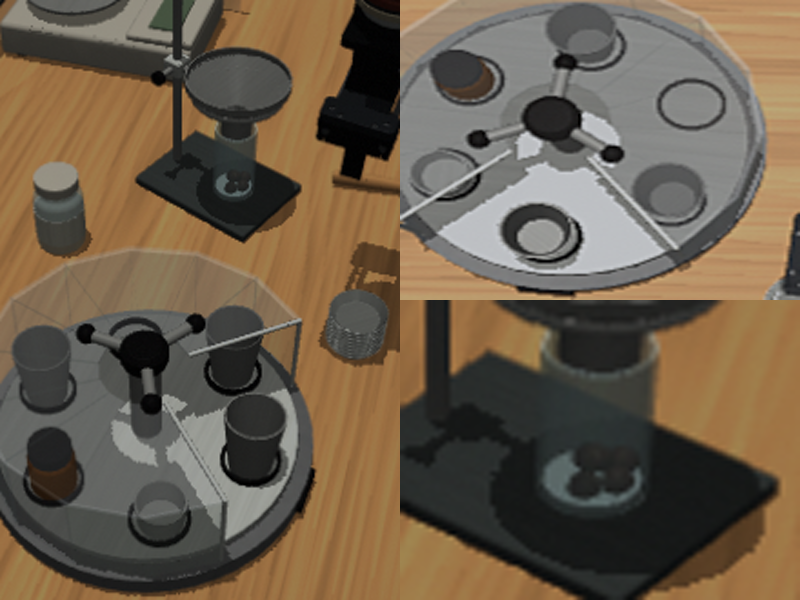

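The cup stands upright and empty in its pocket at the opening. Four or five pellets form a ring in the tube, so I need one zoomed check for the fifth.

```bash
python3 - <<'E'
from h import *
acc={}
for n in ('side','top'):
    acc[n]=np.mean([snap(n)['color'][:,:,::-1].astype(float) for _ in range(6)],0)
x=np.clip(acc['side']*2,0,255).astype(np.uint8); y=np.clip(acc['top']*1.3,0,255).astype(np.uint8)
A=cv2.resize(x[172:207,330:365],(400,400),interpolation=cv2.INTER_CUBIC);B=cv2.resize(y[195:265,400:470],(400,400),interpolation=cv2.INTER_CUBIC)
cv2.imwrite('pics/v15.png',np.hstack([A,B]))
E
```

```text
(no output)
```

View pics/v15.png

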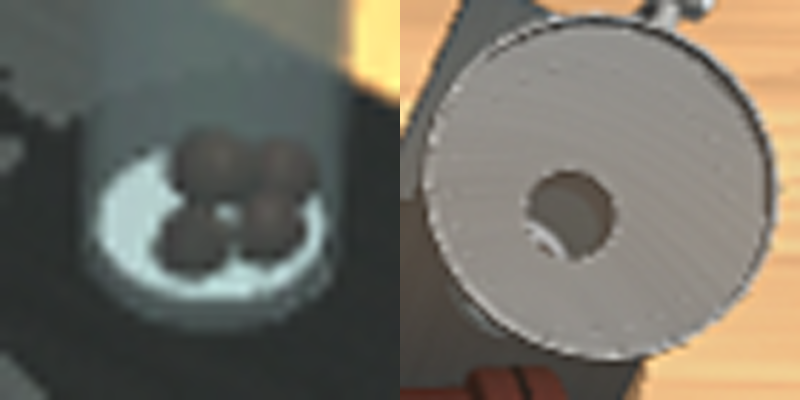

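```bash
python3 - <<'E'
from h import *
np.set_printoptions(precision=1,suppress=True)
s=snap('side')
# tube axis from its floor ellipse in the picture
px=lambda *p:[(330+x*35/400-.5,172+y*35/400-.5) for x,y in p]
c=onz(s,px((211,224)),.014)[0]; print('tube axis',c)
for z in (.0215,.034): print(z,((onz(s,px((210,165),(285,168),(195,240),(270,222)),z)-c)[:,:2]*1000))
P,u,v=cloud(s)
k=(u>=338)&(u<=358)&(v>=180)&(v<=198); q=(P[k]-c)*1000
D=np.full((480,640),np.nan);D[v,u]=P[:,2]*1000
print(D[182:198:1,340:360:2])
for n,k in (('side','sample_cup'),('top','sample_cup')):
    im=vision.snapshot(n)['color']
E
```

```text
tube axis [ 0.6 -0.3  0. ]
0.0215 [[  2.9  -9.7]
 [-12.4 -13.1]
 [  0.2  14.1]
 [-13.4   4.4]]
0.034 [[ -0.1   4.5]
 [-15.2   1.1]
 [ -2.7  27.9]
 [-16.1  18.4]]
[[60.5 64.9 69.3 69.1 71.6 72.3 68.2 66.4 64.  57.6]
 [58.1 62.5 65.8 63.3 62.1 67.3 63.8 60.6 60.9 60. ]
 [55.3 57.3 61.7 59.2 64.7 63.6 62.6 61.  54.2 50.4]
 [51.  56.2 56.8 54.6 61.7 61.7 60.6 55.6 55.6 52.1]
 [52.4 51.7 54.1 53.2 56.8 59.3 55.6 52.1 48.3 46.2]
 [44.2 47.3 50.9 55.9 56.7 53.1 54.  48.4 50.2 43.3]
 [43.6 49.8 50.  50.9 51.3 55.6 52.1 44.3 47.4 40.8]
 [43.4 39.8 49.  49.6 47.7 50.6 47.8 45.9 43.8 36.4]
 [34.9 38.5 42.1 45.  43.  44.4 44.9 43.4 39.6 32.6]
 [35.9 36.2 40.  36.8 43.9 41.5 41.3 40.8 34.6 28.8]
 [31.  31.6 41.9 38.5 42.7 39.  37.7 35.  30.3 29.6]
 [28.5 33.3 32.9 34.3 33.6 39.4 39.5 33.3 27.6 25.8]
 [24.6 26.6 30.1 30.9 34.8 35.5 33.5 25.9 27.  19.2]
 [25.5 26.  32.  30.6 27.4 28.8 26.2 29.  25.3 16.2]
 [13.  23.3 26.6 27.9 26.9 25.5 24.5 29.1 22.6 15.2]
 [15.9 19.5 18.5 24.2 22.2 27.6 22.2 22.9 17.4 11.2]]
```

```bash
python3 - <<'E'
from h import *
for n in ('side','top'):
    a=cv2.imread(f'pics/{n}0.png').astype(int); b=np.mean([snap(n)['color'][:,:,::-1].astype(float) for _ in range(3)],0)
    s=snap(n)
    d=(np.abs(a-b).max(2)>28).astype(np.uint8); d=cv2.morphologyEx(d,cv2.MORPH_OPEN,np.ones((2,2),np.uint8))
    N,_,st,ce=cv2.connectedComponentsWithStats(d)
    print(n,[(ce[i].round().tolist(),int(st[i,4]),onz(s,ce[i],.01)[0][:2].round(2).tolist()) for i in range(1,N) if st[i,4]>=8])
s=snap('top');g=cv2.cvtColor(s['color'],cv2.COLOR_RGB2GRAY)
print('cup floor'); 
for c in ((.4500,.1380),):
    for dx in range(-16,17,4): print([int(g[tuple(np.round(proj(s,[[c[0]+dx/1000,c[1]+dy/1000,.046]])[0][::-1]).astype(int))]) for dy in range(-16,17,4)])
E
```

```text
side [([456.0, 21.0], 2499, [0.42, -1.3]), ([636.0, 1.0], 19, [-0.31, -1.84]), ([553.0, 50.0], 1645, [0.08, -1.2]), ([526.0, 30.0], 34, [0.17, -1.32]), ([432.0, 44.0], 82, [0.48, -1.1]), ([429.0, 49.0], 19, [0.49, -1.06]), ([438.0, 70.0], 641, [0.44, -0.94]), ([452.0, 66.0], 8, [0.4, -0.97]), ([428.0, 132.0], 4016, [0.43, -0.59]), ([562.0, 190.0], 4346, [0.07, -0.45]), ([629.0, 183.0], 1177, [-0.12, -0.54]), ([351.0, 191.0], 122, [0.57, -0.3]), ([612.0, 221.0], 21, [-0.06, -0.38]), ([483.0, 269.0], 5661, [0.24, -0.14]), ([614.0, 232.0], 35, [-0.06, -0.34]), ([624.0, 236.0], 59, [-0.08, -0.33]), ([605.0, 242.0], 110, [-0.04, -0.3]), ([621.0, 245.0], 51, [-0.07, -0.3]), ([614.0, 252.0], 184, [-0.06, -0.27]), ([628.0, 245.0], 8, [-0.09, -0.3]), ([307.0, 259.0], 119, [0.61, -0.06]), ([262.0, 280.0], 778, [0.68, 0.02]), ([352.0, 266.0], 318, [0.51, -0.07]), ([329.0, 268.0], 91, [0.56, -0.05]), ([316.0, 268.0], 54, [0.58, -0.05]), ([294.0, 269.0], 97, [0.63, -0.03]), ([341.0, 274.0], 77, [0.53, -0.04]), ([399.0, 276.0], 34, [0.41, -0.07]), ([233.0, 281.0], 146, [0.74, 0.04]), ([317.0, 285.
[... 2170 characters left out ...]
0, 266.0], 74, [0.5, 0.22]), ([431.0, 394.0], 30483, [0.22, -0.32]), ([277.0, 275.0], 202, [0.49, 0.04]), ([268.0, 283.0], 264, [0.47, 0.07]), ([322.0, 339.0], 11, [0.34, -0.07]), ([339.0, 445.0], 21, [0.11, -0.11]), ([292.0, 468.0], 24, [0.06, -0.0]), ([306.0, 472.0], 30, [0.05, -0.03])]
cup floor
[125, 137, 87, 93, 143, 160, 153, 149, 134]
[129, 138, 105, 156, 153, 152, 151, 151, 154]
[136, 74, 141, 155, 151, 154, 152, 152, 150]
[60, 134, 160, 153, 153, 150, 152, 152, 154]
[42, 100, 155, 154, 152, 154, 153, 153, 153]
[44, 101, 154, 153, 154, 154, 153, 152, 152]
[53, 82, 159, 151, 153, 154, 153, 154, 154]
[52, 54, 138, 154, 152, 153, 154, 153, 152]
[77, 59, 60, 140, 164, 155, 156, 163, 172]
```

```bash
python3 -c "
from h import *
print(manip.observe()['t'],manip.observe()['ft_force']); print(ticket.job_done())"
```

```text
38.0 [ 0.50674207 -0.84276629  0.28892748]
the job is handed in; nothing more can be done
None
```

I handed the job in at 38.0 s. The cup is emptied and back in its own pocket, but I could only see four of the five pellets in the tube.

**What I did**
- **Turning:** I turned the carousel clockwise with closed fingers on a hub arm. The pocket ended at 174.1°, against a measured opening middle of about 174.7°.
- **Pouring:** The moves allow no wrist tilt, so I levered the gripped cup over on the funnel rim until it was past horizontal. The pellets ran through the funnel.
- **Returning the cup:** Pad friction held the cup tilted, so I turned it upright by hooking its foot under the funnel's edge and lifting. My first try at this missed because joints were at their limits; nothing was touched. I then set the cup down in its pocket and withdrew.

**Last checks**
- **Cup:** It stands upright. The rim circle is centred at (0.450, 0.139), within about 2 mm of the pocket. The rim reads about 120 mm over the bench against 117 mm nominal. I took that as seated, but did not check it against another cup. The floor is clear in the top view.
- **Pellets:** I take the fifth to be hidden behind or under the others in the tube. The cup and funnel showed empty, and a picture comparison found no new object on the bench outside the arm's own shadow. The pellet network did not confirm any count.
- **Other things:** In the pictures nothing else looked moved or tipped. The wrist force stayed near 22 N at most in the readings.
- **Picture budget:** I viewed 15 pictures against a budget of 10.

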